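Put the leather-cutting dies back on their tiles

ROBOT

A 6-joint arm with a two-finger parallel gripper is mounted at the origin on the work surface. World frame = base frame: x ahead of the robot, y to its left, z up, the work surface at z = 0. Lengths are in m, angles in rad, forces in N, time in s.
With the tool pointing down it reaches from about 0.375 to 0.9 m from the base axis. Payload 3.1 kg.
Tool frame: the origin (TCP) lies midway between the tips of the shut fingers; the grasp point (between the pads) lies grip_point_offset behind it (grip_point_offset is the distance from the TCP to the grasp point, in m); y points along the fingers, z is the direction in which the jaws open and shut, and the axes are right-handed (so a half turn about y gives the same grasp; the last joint's range is limited). The gripper opens to 87 mm and grips with 3 to 60 N. Pads are 19 mm wide; open, the fingers measure 117 mm over their backs; the gripper's body (75 mm by 190 mm) begins 51 mm behind the grasp point.
Start: joints at [1.117, 0.527, 1.433, -0, 1.181, -0.178], TCP at [0.17, 0.602, 0.223] pointing down, gripper open.
Joint ranges: [-3.08, 3.08], [-0.75, 2.2], [0.22, 2.44], [-1.43, 4.57], [0, 2.65], [-2.85, 2.85]. Speed limits (rad/s): [2.79, 2.79, 3.14, 3.14, 3.14, 3.14].

INTERFACE

Orientations are given as a unit quaternion [x, y, z, w].
In Python, from rig import * gives the robot as it stands.
- The arm moves only by the tool jog_arm, never from a script. Its argument "increments" is a list that holds one entry, the list of rows, each a list of 7 numbers: the turn, a rotation vector about the world's x, y, z in degrees, then the shift along the world's x, y, z in m, then the closure, from -1 (fully open) to 1 (shut), so that 0 is half open. In form: [[[rx, ry, rz, x, y, z, jaw], ...]]. A call has 1 to 8 rows; each row is the pose to reach, as a shift and turn from the pose measured when the call began; what a row does not reach only later rows make up. A row lasts 1/10 s, in which the tool goes at most 50 mm and 8.59 degrees, less where a joint would pass 70% of its speed; a pose out of reach is approached as far as the arm can. A call with a gripper value outside its range is refused whole. The fingers move at their own pace and stop on an object; "squeeze" is the grip in N (left out, the last holds). Time passes only in rows, so rows that repeat a pose let the fingers close. It gives the time, the measured TCP pose, the force and the opening at its end, in the units of the state.
- get_obs(): the state, without advancing time (a new reading comes with each control period).
- camera(name): name is "side" or "top"; returns the picture (400x640x3 uint8, red, green, blue); there is no depth.
- camera_info(name): a dict with "K" (3x3 intrinsics, pixels), "R" (3x3) and "t" (3): a world point X has camera coordinates R X + t. Camera axes: x right, y down, z forward; pixel columns grow to the right and rows downward; lengths in m; the calibration is good to about 2 mm. A picture is of the moment at which its call begins. camera_info takes no time and is no camera call.
- hand_in(): hands the job in, once; it reports no verdict.
The state is a dict: "time": time; "q": joint angles; "joint_velocities": joint speeds; "joint_torque": joint torques, N m; "position": TCP position; "tool_rot": TCP orientation; "ft_force": force on the tool from outside, world axes, zero at the start; "moment": the same for the moment, N m; "grip_width": finger opening in m.
Only numpy, scipy, OpenCV 4.12 (cv2) and the standard library are available. Lean on these libraries where they do the work, as an engineer would, in place of code of your own. Each camera call takes 0.05 s, during which the arm holds its last target.

TASK

Put the four steel cutting dies back, each centred and lying flat on the wooden tile whose dark mark has its shape and size, with the square and the oblong die turned to line up with their marks. Two dies have been left on the wrong tiles, so clear a tile before its own die goes there. Leave the amber dye jar and the yellow wax where they are.

Things in the scene. Friction and masses are not known exactly. Their poses are not given: they have to be found in the camera images.
- die_large_round: Large round leather-cutting die, outer diameter 62 mm. Open band of bright steel, 30 mm high, wall 4 mm, open above and below but for one red cross bar (12 mm wide along the die's x, 5 mm thick, 1 mm below the top, spanning along the die's y). Loose, 80 to 270 g. Origin: centre of the underside, z up. Starts on the cutting mat (bench level, z = 0).
- die_small_round: Small round leather-cutting die, outer diameter 40 mm. Open band of bright steel, 30 mm high, wall 4 mm, open above and below but for one red cross bar (12 mm wide along the die's x, 5 mm thick, 1 mm below the top, spanning along the die's y). Loose, 80 to 270 g. Origin: centre of the underside, z up. Starts standing on the oblong die's tile.
- die_square: Square leather-cutting die, 48 x 48 mm outside, sides along its x and y. Open band of bright steel, 30 mm high, wall 4 mm, open above and below but for one red cross bar (12 mm wide along the die's x, 5 mm thick, 1 mm below the top, spanning along the die's y). Loose, 80 to 270 g. Origin: centre of the underside, z up. Starts on the cutting mat (z = 0).
- die_oblong: Oblong leather-cutting die with half-round ends, 74 mm long along its x, 34 mm wide along its y. Open band of bright steel, 30 mm high, wall 4 mm, open above and below but for one red cross bar (12 mm wide along the die's x, 5 mm thick, 1 mm below the top, spanning along the die's y). Loose, 80 to 270 g. Origin: centre of the underside, z up. Starts standing on the large round die's tile.
- tile_large_round: Storage tile of the large round die. Light tan wooden tile, 88 x 88 mm, 8 mm thick, fixed to the bench, with a dark flat mark in the middle of its top. Origin: centre of the underside (bench level), so its top is 8 mm above the origin; z up. Mark: a disc of 66 mm diameter.
- tile_small_round: Storage tile of the small round die. Light tan wooden tile, 88 x 88 mm, 8 mm thick, fixed to the bench, with a dark flat mark in the middle of its top. Origin: centre of the underside (bench level), so its top is 8 mm above the origin; z up. Mark: a disc of 44 mm diameter.
- tile_square: Storage tile of the square die. Light tan wooden tile, 88 x 88 mm, 8 mm thick, fixed to the bench, with a dark flat mark in the middle of its top. Origin: centre of the underside (bench level), so its top is 8 mm above the origin; z up. Mark: a square of 52 mm, sides along the tile's x and y.
- tile_oblong: Storage tile of the oblong die. Light tan wooden tile, 88 x 88 mm, 8 mm thick, fixed to the bench, with a dark flat mark in the middle of its top. Origin: centre of the underside (bench level), so its top is 8 mm above the origin; z up. Mark: an oblong with round ends, 78 mm along the tile's x, 38 mm along its y.
- dye_bottle: Small amber glass dye jar with a black cap, 44 mm diameter, 65 mm high, standing on the mat; not to be disturbed. Origin: centre of the underside.
- wax: Block of yellow beeswax, 52 x 36 x 22 mm (x, y, z), lying on the mat; not to be disturbed. Origin: centre of the underside.
Things that resemble listed ones, but are neither listed nor needed, are in the scene too. What is shaped like the tile_square but pink or purple is not meant.

How it is judged:
By the outcome, as a careful person would: the job done as asked, in the order asked, and still so for the second after the job is handed in, with the robot touching nothing.
It also fails if it takes over 83 s, if anything falls off the work surface, if the arm or the gripper's body presses on something with over 40 N, if the wrist force passes 120 N, or if a joint passes its speed limit or range.

## Working session

There is one attempt and no reset: what is moved stays moved. The work goes in short steps, Python scripts to look and compute and a tool call to move; the robot and the scene stay as the last step left them, time stands still between calls to the robot, and variables do not carry over. Pictures are saved under pics/ and viewed, and the job is handed in when it is done.

Besides the shell and the picture viewer there is one more tool, called after "Request:" as name([rows], argument=value, ...), one row to a line, values as JSON. jog_arm: Moves the arm, as the interface text tells. Its arguments: {"type":"object","properties":{"increments":{"type":"array","items":{"type":"array","items":{"type":"array","items":{"type":"number"}}}},"squeeze":{"type":"number"}},"required":["increments"]}

```bash
ls; mkdir -p pics; python3 - <<'E'
from rig import *
import cv2, numpy as np
o=get_obs()
print(o)
for n in ("top","side"):
    im=camera(n); cv2.imwrite(f"pics/{n}0.png",im[:,:,::-1])
    i=camera_info(n); print(n,i)
E
```

```text
pics
{'time': 0.0, 'q': array([ 1.11749432e+00,  5.28439240e-01,  1.43389225e+00, -1.80048875e-05,
        1.18138140e+00, -1.78506593e-01]), 'joint_velocities': array([ 2.10943415e-03,  5.51736406e-04,  1.27873433e-03, -1.09384073e-03,
       -7.86453117e-04,  1.94117637e-05]), 'joint_torque': array([ 1.60850228e-03, -4.40045035e+01, -1.76599073e+01,  6.33270736e-02,
        5.81619004e-02, -1.76624039e-04]), 'position': array([0.16925247, 0.60089517, 0.22159137]), 'tool_rot': array([ 0.70115714, -0.09707429,  0.09661971, -0.69972843]), 'ft_force': array([ 0.17707197,  1.05417361, -0.15450416]), 'moment': array([-0.03210109, -0.07043911,  0.00497578]), 'grip_width': 0.08684536620570578}
top {'K': array([[491.77023001,   0.        , 321.52306306],
       [  0.        , 491.77023001, 209.55803745],
       [  0.        ,   0.        ,   1.        ]]), 'R': array([[ 0.0138884 , -0.99974249, -0.01794628],
       [-0.99756838, -0.01262782, -0.06854091],
       [ 0.06829663,  0.01885457, -0.99748688]]), 't': array([-0.04978845,  0.55700885,  1.34550999])}
side {'K': array([[448.8131629 ,   0.        , 318.1112805 ],
       [  0.        , 448.8131629 , 195.84574992],
       [  0.        ,   0.        ,   1.        ]]), 'R': array([[ 0.96804619, -0.25014208,  0.01776281],
       [-0.17577311, -0.72734649, -0.6633784 ],
       [ 0.17885857,  0.63905871, -0.74807325]]), 't': array([-0.54194393,  0.10750895,  0.89583736])}
```

View pics/top0.png

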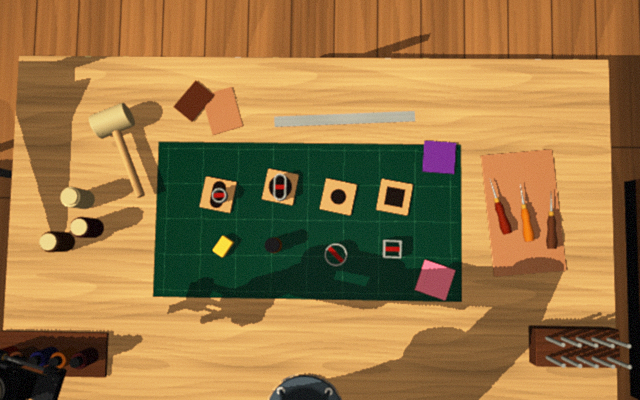

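View pics/side0.png

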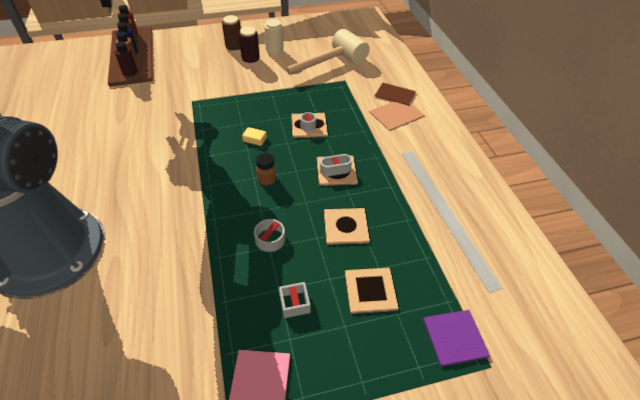

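```bash
python3 - <<'E'
import rig; print([n for n in dir(rig) if not n.startswith('__')])
print(getattr(rig,'grip_point_offset',None))
import cv2
a=cv2.imread('pics/top0.png')[160:280,190:430]; cv2.imwrite('pics/top0z.png',cv2.resize(a,(800,400),interpolation=cv2.INTER_CUBIC))
b=cv2.imread('pics/side0.png')[95:330,220:420]; cv2.imwrite('pics/side0z.png',cv2.resize(b,(510,600),interpolation=cv2.INTER_CUBIC))
E
```

```text
['Unreachable', 'camera', 'camera_info', 'get_obs', 'grip_point_offset', 'hand_in']
0.0187
```

View pics/top0z.png

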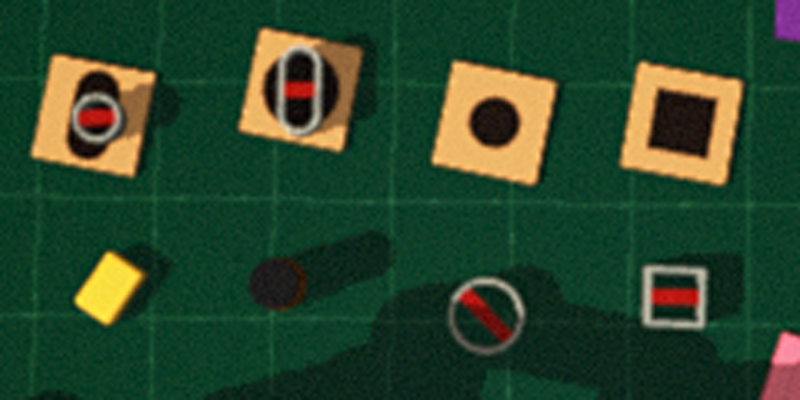

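View pics/side0z.png

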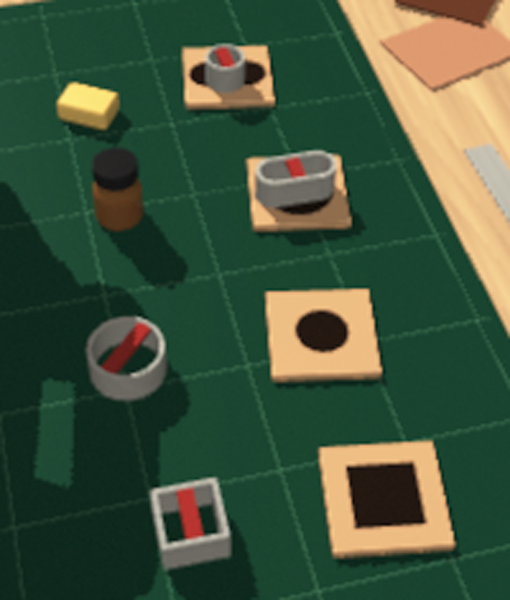

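```bash
cat > h.py <<'E'
import numpy as np, cv2
from rig import *
S=2000. # px per m
X0,X1,Y0,Y1=0.33,0.65,-0.30,0.40
def H(n,z):
    i=camera_info(n);K,R,t=i['K'],i['R'],i['t']
    M=K@np.column_stack([R[:,0],R[:,1],R[:,2]*z+t])  # (x,y,1)->pix
    # ortho px (u,v): y=Y1-u/S ; x=X1-v/S
    A=np.array([[0,-1/S,X1],[-1/S,0,Y1],[0,0,1]])
    return M@A
def ortho(im,n,z):
    return cv2.warpPerspective(im,H(n,z),(int((Y1-Y0)*S),int((X1-X0)*S)),flags=cv2.INTER_CUBIC|cv2.WARP_INVERSE_MAP)
def w(u,v): return np.array([X1-v/S,Y1-u/S])
def tan(o):
    h=cv2.cvtColor(o,cv2.COLOR_BGR2HSV)
    return cv2.inRange(h,(8,70,120),(25,200,255))
def red(o):
    h=cv2.cvtColor(o,cv2.COLOR_BGR2HSV)
    return cv2.inRange(h,(0,150,60),(6,255,255))|cv2.inRange(h,(173,150,60),(180,255,255))
def blobs(m,amin,amax):
    cs,_=cv2.findContours(m,cv2.RETR_EXTERNAL,cv2.CHAIN_APPROX_NONE)
    for c in cs:
        a=cv2.contourArea(c)/S/S*1e6
        if amin<a<amax:
            (u,v),(p,q),an=cv2.minAreaRect(c)
            b=cv2.boxPoints(((u,v),(p,q),an)); 
            d1=w(*b[1])-w(*b[0]); L1=np.linalg.norm(d1); d2=w(*b[2])-w(*b[1]);L2=np.linalg.norm(d2)
            d=d1 if L1>=L2 else d2
            M=cv2.moments(c); cm=w(M['m10']/M['m00'],M['m01']/M['m00'])
            print('  c',w(u,v).round(4),'mom',cm.round(4),'size mm',round(max(L1,L2)*1e3,1),round(min(L1,L2)*1e3,1),'long dir deg',round(np.degrees(np.arctan2(d[1],d[0]))%180,1),'A',int(a))
E
python3 - <<'E'
from h import *
for n in('top','side'):
    im=cv2.imread(f'pics/{n}0.png')
    o=ortho(im,n,.008); print(n,'tiles');blobs(tan(o),4000,10000)
    h=cv2.cvtColor(o,cv2.COLOR_BGR2HSV); d=cv2.inRange(h[:,:,2],0,50)&~cv2.inRange(h,(40,120,0),(95,255,255)); print('dark');blobs(d,500,5000)
    cv2.imwrite(f'pics/{n}o8.png',cv2.resize(o,None,fx=.55,fy=.55))
    for z in(.029,.037):
        o=ortho(im,n,z); print('red',z); blobs(red(o),200,1500)
    o=ortho(im,n,.030);cv2.imwrite(f'pics/{n}o30.png',cv2.resize(o,None,fx=.55,fy=.55))
E
```

```text
top tiles
  c [ 0.5961 -0.0873] mom [ 0.596  -0.0872] size mm 91.2 90.9 long dir deg 168.7 A 7999
  c [ 0.5973 -0.2443] mom [ 0.5972 -0.2441] size mm 91.4 91.4 long dir deg 170.1 A 8037
  c [0.5984 0.2512] mom [0.5981 0.2515] size mm 91.1 90.6 long dir deg 169.7 A 7899
dark
  c [0.4585 0.091 ] mom [0.4588 0.0909] size mm 49.9 43.5 long dir deg 105.9 A 1694
  c [ 0.5963 -0.0878] mom [ 0.5962 -0.0876] size mm 37.5 36.5 long dir deg 90.0 A 1082
  c [ 0.5974 -0.245 ] mom [ 0.5974 -0.2449] size mm 46.5 46.2 long dir deg 80.0 A 2041
red 0.029
  c [ 0.4347 -0.082 ] mom [ 0.4357 -0.0814] size mm 51.3 14.5 long dir deg 45.0 A 609
  c [ 0.4524 -0.2367] mom [ 0.4525 -0.2369] size mm 37.7 15.1 long dir deg 88.6 A 512
  c [0.5941 0.2433] mom [0.5941 0.2434] size mm 29.6 16.1 long dir deg 92.0 A 412
  c [0.6195 0.075 ] mom [0.6195 0.0751] size mm 24.0 16.0 long dir deg 90.0 A 344
red 0.037
  c [ 0.4349 -0.0819] mom [ 0.4359 -0.0813] size mm 50.9 14.5 long dir deg 45.0 A 600
  c [ 0.4526 -0.2357] mom [ 0.4526 -0.2358] size mm 37.6 14.6 long dir deg 88.7 A 505
  c [0.5936 0.2415] mom [0.5935 0.2416]
[... 645 characters left out ...]
2 A 2256
red 0.029
  c [ 0.4374 -0.0806] mom [ 0.4368 -0.0815] size mm 51.3 14.4 long dir deg 46.0 A 634
  c [ 0.4538 -0.2345] mom [ 0.4537 -0.2352] size mm 37.3 13.7 long dir deg 88.3 A 447
  c [0.597  0.2532] mom [0.597  0.2532] size mm 27.6 12.5 long dir deg 92.0 A 306
  c [0.622  0.0846] mom [0.6223 0.0846] size mm 22.0 12.5 long dir deg 88.3 A 241
red 0.037
  c [ 0.4366 -0.0868] mom [ 0.4362 -0.0875] size mm 50.6 14.4 long dir deg 46.0 A 617
  c [ 0.4528 -0.2388] mom [ 0.453  -0.2396] size mm 36.5 13.5 long dir deg 90.0 A 436
  c [0.5948 0.2435] mom [0.5946 0.2434] size mm 27.0 12.5 long dir deg 90.0 A 297
  c [0.6195 0.0765] mom [0.6197 0.0767] size mm 21.0 12.0 long dir deg 90.0 A 236
```

View pics/sideo30.png

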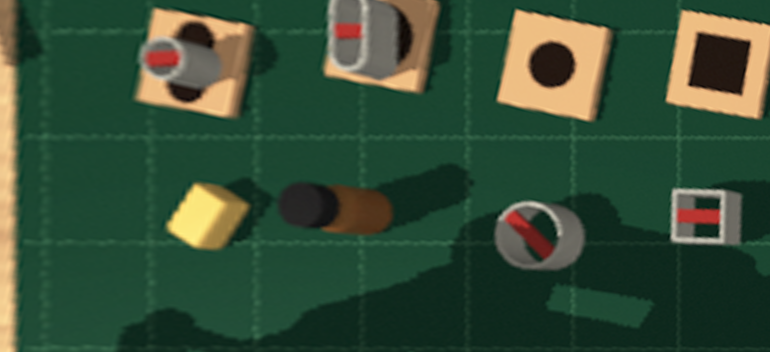

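View pics/topo30.png

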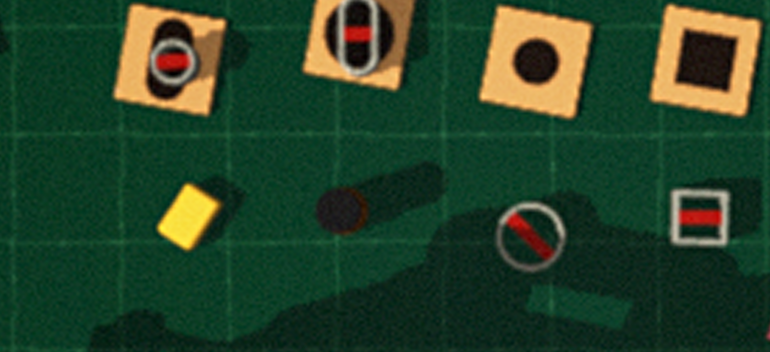

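```bash
sed -i 's/X1,Y0/X1,Y0/; s/0.33,0.65,-0.30/0.33,0.72,-0.30/' h.py; cat >> h.py <<'E'
from scipy.spatial.transform import Rotation as Ro
def go(x,y,z,jaw=None):
    o=get_obs(); R=Ro.from_quat(o['tool_rot']); M=R.as_matrix()
    j=np.degrees(np.arctan2(M[1,2],M[0,2]))
    if jaw is None: jaw=j
    # target: y down, z at jaw angle (nearest mod 180)
    jaw=j+((jaw-j+90)%180-90)
    a=np.radians(jaw); zz=np.array([np.cos(a),np.sin(a),0]); yy=np.array([0,0,-1.]); xx=np.cross(yy,zz)
    T=Ro.from_matrix(np.column_stack([xx,yy,zz]))
    print('t',round(o['time'],2),'pos',o['position'].round(4),'jaw',round(j,2),'tool y',M[:,1].round(3),'q',o['q'].round(2),'F',o['ft_force'].round(1),'w',round(o['grip_width'],4))
    print('rotvec',np.degrees((T*R.inv()).as_rotvec()).round(2),'shift',(np.array([x,y,z])-o['position']).round(4))
E
python3 - <<'E'
from h import *
go(.594,.2425,.1,90)
for n in('top','side'):
    im=cv2.imread(f'pics/{n}0.png')
    o=ortho(im,n,.008); print(n,'tiles');blobs(tan(o),3000,10000)
    # die rims: sample grey
    for z in(.030,.038):
        o=ortho(im,n,z); h=cv2.cvtColor(o,cv2.COLOR_BGR2HSV)
        m=cv2.inRange(h,(0,0,75),(180,70,255))|red(o); m=cv2.morphologyEx(m,cv2.MORPH_CLOSE,np.ones((5,5)))
        print('rim',z); blobs(m,1000,4500)
E
```

```text
t 0.1 pos [0.1693 0.6009 0.2216] jaw 74.25 tool y [-0.001 -0.002 -1.   ] q [ 1.12  0.53  1.43  0.    1.18 -0.18] F [ 0.2 -0.7  0.4] w 0.0871
rotvec [ 0.11 -0.04 15.75] shift [ 0.4247 -0.3584 -0.1216]
top tiles
  c [ 0.5961 -0.0873] mom [ 0.596  -0.0872] size mm 91.2 90.9 long dir deg 168.7 A 7999
  c [ 0.5973 -0.2443] mom [ 0.5972 -0.2441] size mm 91.4 91.4 long dir deg 170.1 A 8037
  c [0.5984 0.2512] mom [0.5981 0.2515] size mm 91.1 90.6 long dir deg 169.7 A 7899
  c [0.6221 0.076 ] mom [0.6217 0.0768] size mm 90.9 90.5 long dir deg 169.4 A 7823
rim 0.03
  c [ 0.4356 -0.0825] mom [ 0.4359 -0.0823] size mm 63.2 62.4 long dir deg 171.9 A 3058
  c [ 0.4524 -0.2357] mom [ 0.4526 -0.2358] size mm 54.8 52.7 long dir deg 88.4 A 2743
  c [0.594  0.2432] mom [0.594  0.2428] size mm 42.3 42.2 long dir deg 143.1 A 1408
  c [0.6187 0.0753] mom [0.6187 0.0746] size mm 74.5 38.5 long dir deg 0.0 A 2455
rim 0.038
  c [ 0.4355 -0.0827] mom [ 0.436  -0.0822] size mm 63.0 61.5 long dir deg 0.0 A 3023
  c [ 0.4526 -0.2347] mom [ 0.4526 -0.2349] size mm 54.6 52.2 long dir deg 88.4 A 2705
  c [0.5932 0
[... 502 characters left out ...]
rim 0.03
  c [ 0.437  -0.0902] mom [ 0.4358 -0.0897] size mm 80.5 62.0 long dir deg 90.0 A 4080
  c [ 0.4533 -0.2415] mom [ 0.453  -0.2411] size mm 64.2 51.1 long dir deg 88.5 A 3153
  c [0.5934 0.2368] mom [0.5934 0.2367] size mm 75.9 40.2 long dir deg 73.3 A 2529
  c [0.6193 0.0699] mom [0.6189 0.0712] size mm 81.6 66.8 long dir deg 177.9 A 4350
rim 0.038
  c [ 0.4362 -0.0962] mom [ 0.4352 -0.0957] size mm 79.5 61.5 long dir deg 90.0 A 3990
  c [ 0.4525 -0.2458] mom [ 0.4523 -0.2455] size mm 63.6 50.5 long dir deg 88.5 A 3082
  c [0.5911 0.2272] mom [0.5911 0.2271] size mm 75.1 39.7 long dir deg 73.3 A 2471
  c [0.6169 0.0624] mom [0.6162 0.0634] size mm 81.1 65.2 long dir deg 178.5 A 4255
```

Request:
jog_arm([
  [[0, 0, 4, 0.21, -0.179, 0, -1], [0, 0, 8, 0.21, -0.179, 0, -1], [0, 0, 15.75, 0.4245, -0.359, -0.12, -1], [0, 0, 15.75, 0.4245, -0.359, -0.12, -1], [0, 0, 15.75, 0.4245, -0.359, -0.12, -1], [0, 0, 15.75, 0.4245, -0.359, -0.12, -1], [0, 0, 15.75, 0.4245, -0.359, -0.12, -1], [0, 0, 15.75, 0.4245, -0.359, -0.12, -1]],
], squeeze=25)

```text
time: 0.9
position: [0.468, 0.3477, 0.1448]
tool_rot: [0.708, -0.0, -0.0, -0.706]
ft_force: [0.2, 1.1, 1.3]
grip_width: 0.087
```

```bash
python3 -c "
from h import *
go(.5937,.242,.016,90)"
```

```text
t 0.9 pos [0.468  0.3477 0.1448] jaw 90.0 tool y [-0.001 -0.002 -1.   ] q [ 0.45  0.57  1.61 -0.    0.96 -1.12] F [0.2 1.1 1.3] w 0.087
rotvec [ 0.12 -0.05 -0.  ] shift [ 0.1257 -0.1057 -0.1288]
```

Request:
jog_arm([
  [[0, 0, 0, 0.05, -0.042, -0.04, -1], [0, 0, 0, 0.1, -0.084, -0.05, -1], [0, 0, 0, 0.1257, -0.1057, -0.06, -1], [0, 0, 0, 0.1257, -0.1057, -0.06, -1], [0, 0, 0, 0.1257, -0.1057, -0.06, -1]],
])

```text
time: 1.4
position: [0.5967, 0.2385, 0.083]
tool_rot: [0.708, -0.002, 0.001, -0.706]
ft_force: [0.2, -0.4, -0.6]
grip_width: 0.0874
```

```bash
python3 -c "
from h import *
go(.5937,.242,.014,90)"
```

```text
t 1.4 pos [0.5967 0.2385 0.083 ] jaw 89.72 tool y [-0.001 -0.003 -1.   ] q [ 0.21  0.72  1.49 -0.    0.93 -1.36] F [ 0.2 -0.4 -0.6] w 0.0874
rotvec [ 0.17 -0.04  0.28] shift [-0.003   0.0035 -0.069 ]
```

Request:
jog_arm([
  [[0, 0, 0.3, -0.003, 0.0035, -0.03, -1], [0, 0, 0.3, -0.003, 0.0035, -0.055, -1], [0, 0, 0.3, -0.003, 0.0035, -0.069, -1], [0, 0, 0.3, -0.003, 0.0035, -0.069, -1], [0, 0, 0.3, -0.003, 0.0035, -0.069, -1]],
])

```text
time: 1.9
position: [0.5936, 0.2426, 0.0143]
tool_rot: [0.708, 0.0, -0.001, -0.706]
ft_force: [-0.1, 0.4, -0.6]
grip_width: 0.0873
```

```bash
python3 -c "
from h import *
go(.5937,.242,.014,90)"
```

```text
t 1.9 pos [0.5936 0.2426 0.0143] jaw 90.06 tool y [-0.001 -0.003 -1.   ] q [ 0.22  0.82  1.52 -0.    0.8  -1.35] F [-0.1  0.4 -0.6] w 0.0873
rotvec [ 0.16 -0.03 -0.06] shift [ 0.0001 -0.0006 -0.0003]
```

Request:
jog_arm([
  [[0, 0, 0, 0, 0, 0, 1], [0, 0, 0, 0, 0, 0, 1], [0, 0, 0, 0, 0, 0, 1], [0, 0, 0, 0, 0, 0, 1], [0, 0, 0, 0, 0, 0, 1], [0, 0, 0, 0, 0, 0, 1]],
], squeeze=20)

```text
time: 2.5
position: [0.5936, 0.2426, 0.0144]
tool_rot: [0.708, 0.0, -0.001, -0.706]
ft_force: [0.1, -0.5, 0.5]
grip_width: 0.0468
```

```bash
python3 - <<'E'
from h import *
go(.5937,.242,.014,90)
im=camera('top')[:,:,::-1];s=camera('side')[:,:,::-1]
cv2.imwrite('pics/g1.png',cv2.resize(s[60:220,220:430],(788,600),interpolation=cv2.INTER_CUBIC))
E
```

```text
t 2.5 pos [0.5936 0.2426 0.0144] jaw 90.06 tool y [-0.    -0.003 -1.   ] q [ 0.22  0.82  1.52 -0.    0.8  -1.35] F [ 0.1 -0.5  0.5] w 0.0468
rotvec [ 0.16 -0.03 -0.06] shift [ 0.0001 -0.0006 -0.0004]
```

View pics/g1.png

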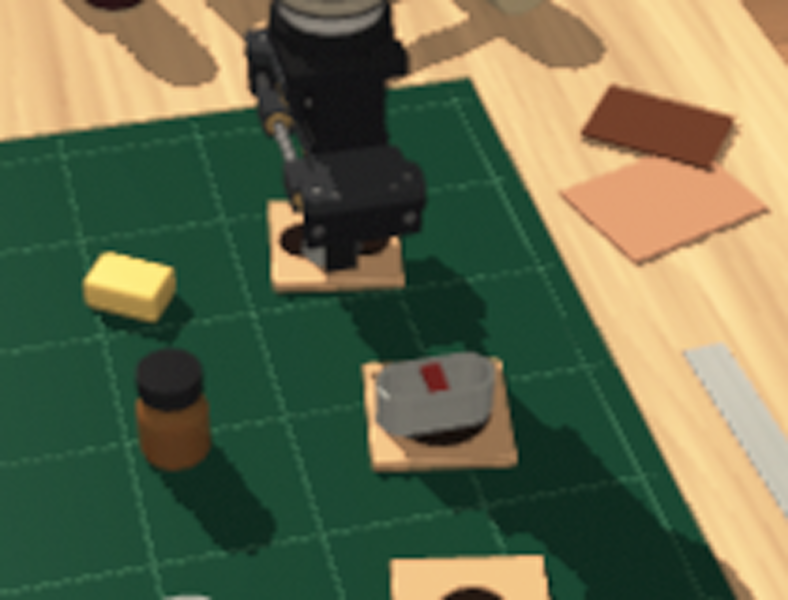

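Request:
jog_arm([
  [[0, 0, 0, 0, 0, 0, 1], [0, 0, 0, 0, 0, 0, 1], [0, 0, 0, 0, 0, 0, 1], [0, 0, 0, 0, 0, 0, 1], [0, 0, 0, 0, 0, 0.02, 1], [0, 0, 0, 0, 0, 0.05, 1], [0, 0, 0, 0, 0, 0.08, 1], [0, 0, 0, 0, 0, 0.08, 1]],
])

```text
time: 3.4
position: [0.5966, 0.2434, 0.0984]
tool_rot: [0.707, 0.003, 0.002, -0.707]
ft_force: [-0.2, 0.2, -1.2]
grip_width: 0.04
```

```bash
python3 - <<'E'
from h import *
go(.5965,-.0874,.09,90)
s=camera('side')[:,:,::-1]
cv2.imwrite('pics/g2.png',cv2.resize(s[60:220,220:430],(788,600),interpolation=cv2.INTER_CUBIC))
E
```

```text
t 3.4 pos [0.5966 0.2434 0.0984] jaw 90.06 tool y [ 0.008 -0.001 -1.   ] q [ 0.22  0.7   1.49 -0.    0.95 -1.35] F [-0.2  0.2 -1.2] w 0.04
rotvec [ 0.05  0.45 -0.06] shift [-1.000e-04 -3.308e-01 -8.400e-03]
```

View pics/g2.png

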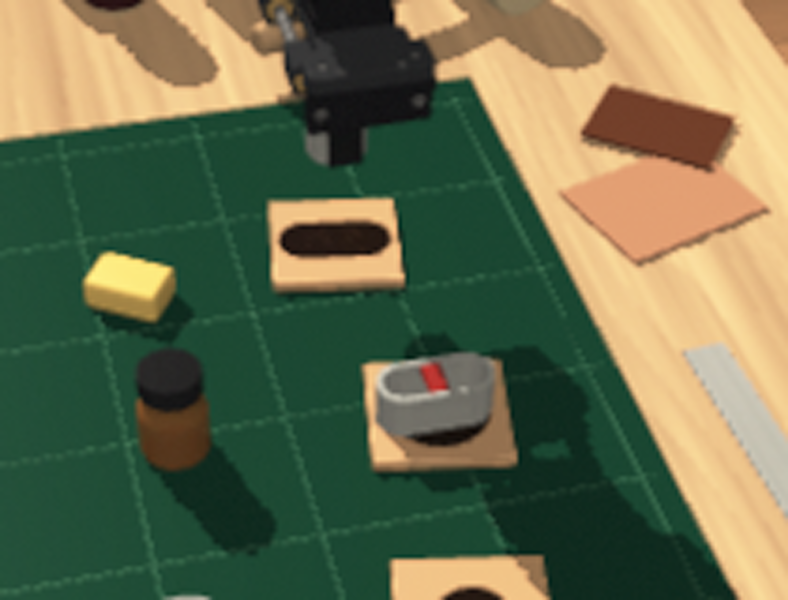

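Request:
jog_arm([
  [[0, 0, 0, 0, -0.04, 0, 1], [0, 0, 0, 0, -0.09, 0, 1], [0, 0, 0, 0, -0.14, 0, 1], [0, 0, 0, 0, -0.19, 0, 1], [0, 0, 0, 0, -0.24, 0, 1], [0, 0, 0, 0, -0.28, 0, 1], [0, 0, 0, 0, -0.315, 0, 1], [0, 0, 0, 0, -0.331, 0, 1]],
])

```text
time: 4.25
position: [0.5941, -0.0911, 0.0946]
tool_rot: [0.708, -0.0, 0.001, -0.707]
ft_force: [-0.7, 1.7, -1.3]
grip_width: 0.0401
```

```bash
python3 - <<'E'
from h import *
go(.5965,-.0874,.04,90)
E
```

```text
t 4.25 pos [ 0.5941 -0.0911  0.0946] jaw 89.87 tool y [ 0.002 -0.002 -1.   ] q [-0.34  0.66  1.6  -0.    0.88 -1.91] F [-0.7  1.7 -1.3] w 0.0401
rotvec [0.09 0.1  0.13] shift [ 0.0024  0.0037 -0.0546]
```

Request:
jog_arm([
  [[0, 0, 0, 0.0024, 0.0037, -0.03, 1], [0, 0, 0, 0.0024, 0.0037, -0.055, 1], [0, 0, 0, 0.0024, 0.0037, -0.055, 1], [0, 0, 0, 0.0024, 0.0037, -0.055, 1]],
])

```text
time: 4.65
position: [0.5956, -0.0865, 0.0386]
tool_rot: [0.707, -0.001, 0.0, -0.707]
ft_force: [0.5, -0.6, -1.7]
grip_width: 0.0401
```

```bash
python3 - <<'E'
from h import *
go(.5965,-.0874,.015,90)
s=camera('side')[:,:,::-1]
cv2.imwrite('pics/g3.png',cv2.resize(s[160:320,270:430],(600,600),interpolation=cv2.INTER_CUBIC))
E
```

```text
t 4.65 pos [ 0.5956 -0.0865  0.0386] jaw 89.91 tool y [-0.001 -0.    -1.   ] q [-0.33  0.75  1.62 -0.    0.77 -1.9 ] F [ 0.5 -0.6 -1.7] w 0.0401
rotvec [ 0.03 -0.07  0.09] shift [ 0.0009 -0.0009 -0.0236]
```

View pics/g3.png

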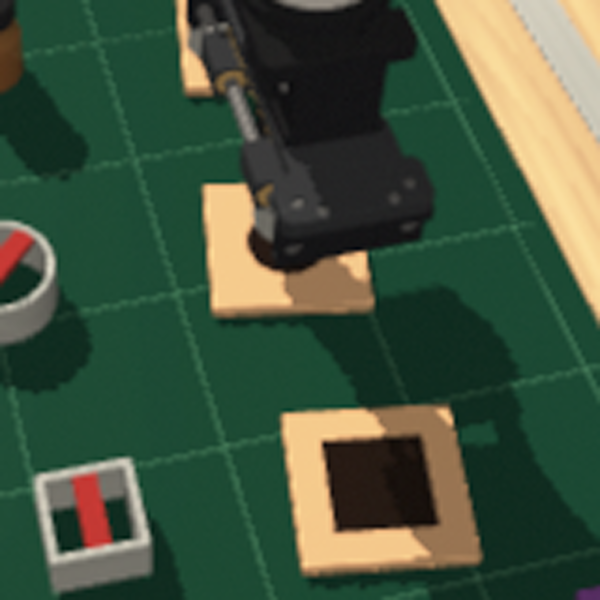

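Lower slowly and settle, then open and retreat.

Request:
jog_arm([
  [[0, 0, 0, 0.001, -0.001, -0.012, 1], [0, 0, 0, 0.001, -0.001, -0.02, 1], [0, 0, 0, 0.001, -0.001, -0.023, 1], [0, 0, 0, 0.001, -0.001, -0.024, 1], [0, 0, 0, 0.001, -0.001, -0.024, 1], [0, 0, 0, 0.001, -0.001, -0.024, 1]],
])

```text
time: 5.3
position: [0.5978, -0.0879, 0.0159]
tool_rot: [0.708, 0.0, 0.001, -0.707]
ft_force: [-0.0, 0.0, -1.0]
grip_width: 0.0394
```

```bash
python3 - <<'E'
from h import *
go(.5965,-.0874,.0145,90)
E
```

```text
t 5.3 pos [ 0.5978 -0.0879  0.0159] jaw 89.92 tool y [ 0.002 -0.001 -1.   ] q [-0.33  0.79  1.62 -0.    0.73 -1.9 ] F [-0.  0. -1.] w 0.0394
rotvec [0.09 0.11 0.08] shift [-0.0013  0.0005 -0.0014]
```

Request:
jog_arm([
  [[0, 0, 0, -0.001, 0.0005, -0.0015, 1], [0, 0, 0, -0.001, 0.0005, -0.0015, 1], [0, 0, 0, -0.001, 0.0005, -0.002, 1]],
])

```text
time: 5.6
position: [0.5967, -0.0874, 0.0143]
tool_rot: [0.708, 0.0, 0.001, -0.707]
ft_force: [-1.2, 1.0, 4.5]
grip_width: 0.0399
```

```bash
python3 - <<'E'
from h import *
go(.5965,-.0874,.0145,90)
E
```

```text
t 5.6 pos [ 0.5967 -0.0874  0.0143] jaw 89.91 tool y [ 0.002 -0.001 -1.   ] q [-0.33  0.79  1.63 -0.    0.72 -1.9 ] F [-1.2  1.   4.5] w 0.0399
rotvec [0.09 0.1  0.09] shift [-0.0002 -0.      0.0002]
```

Contact (4.5 N). Open.

Request:
jog_arm([
  [[0, 0, 0, 0, 0, 0, -1], [0, 0, 0, 0, 0, 0, -1], [0, 0, 0, 0, 0, 0, -1], [0, 0, 0, 0, 0, 0, -1], [0, 0, 0, 0, 0, 0.04, -1], [0, 0, 0, 0, 0, 0.08, -1], [0, 0, 0, 0, 0.05, 0.1, -1], [0, 0, 0, 0, 0.1, 0.1, -1]],
])

```text
time: 6.4
position: [0.5997, 0.008, 0.1178]
tool_rot: [0.708, 0.002, 0.006, -0.706]
ft_force: [0.1, 0.5, -0.1]
grip_width: 0.0857
```

```bash
cat >> h.py <<'E'
def look(k,zz=.038):
    for n in('top','side'):
        im=camera(n)[:,:,::-1].copy(); cv2.imwrite(f'pics/{n}{k}.png',im)
        o=ortho(im,n,zz); cv2.imwrite(f'pics/{n}{k}o.png',cv2.resize(o,None,fx=.55,fy=.55))
        print(n,'red .029');blobs(red(ortho(im,n,.029)),200,1500);print(n,'red .037');blobs(red(ortho(im,n,.037)),200,1500)
        print('tiles');blobs(tan(ortho(im,n,.008)),3000,10000)
E
python3 - <<'E'
from h import *
go(.6185,.075,.09,90)
look(1)
E
```

```text
t 6.4 pos [0.5997 0.008  0.1178] jaw 89.68 tool y [ 0.01  -0.003 -1.   ] q [-0.17  0.62  1.6  -0.    0.91 -1.74] F [ 0.1  0.5 -0.1] w 0.0857
rotvec [0.16 0.57 0.32] shift [ 0.0188  0.067  -0.0278]
top red .029
  c [ 0.435 -0.082] mom [ 0.4351 -0.0817] size mm 51.0 15.0 long dir deg 45.8 A 679
  c [ 0.4523 -0.2368] mom [ 0.4526 -0.2368] size mm 37.6 15.0 long dir deg 90.9 A 508
top red .037
  c [ 0.4351 -0.0819] mom [ 0.4353 -0.0815] size mm 50.6 14.9 long dir deg 45.9 A 671
  c [ 0.4528 -0.2358] mom [ 0.4526 -0.2358] size mm 37.5 14.5 long dir deg 90.0 A 502
tiles
  c [ 0.5962 -0.0874] mom [ 0.5847 -0.0997] size mm 91.6 91.2 long dir deg 168.6 A 4189
  c [ 0.5972 -0.2442] mom [ 0.597  -0.2442] size mm 91.7 91.7 long dir deg 170.2 A 8124
  c [0.5983 0.2512] mom [0.5981 0.2511] size mm 91.6 91.1 long dir deg 169.7 A 8070
side red .029
  c [ 0.4372 -0.0805] mom [ 0.4365 -0.0813] size mm 51.3 15.2 long dir deg 45.0 A 668
  c [ 0.4538 -0.2345] mom [ 0.4537 -0.2352] size mm 37.3 13.6 long dir deg 88.3 A 446
  c [ 0.5995 -0.0815] mom [ 0.5997 -0.0818] size mm 29.0 14.0 long dir deg 90.0 A 334
side red .037
  c [ 0.4364 -0.0866] mom [ 0.4359 -0.0874] size mm 50.6 15.1 long dir deg 46.0 A 653
  c [ 0.4528 -0.2388] mom [ 0.4529 -0.2396] size mm 36.5 13.5 long dir deg 90.0 A 437
  c [ 0.597  -0.0878] mom [ 0.5973 -0.0879] size mm 28.5 14.0 long dir deg 90.0 A 326
tiles
  c [0.5946 0.2503] mom [0.589  0.2478] size mm 96.3 80.9 long dir deg 79.8 A 4634
  c [ 0.5978 -0.244 ] mom [ 0.5975 -0.2437] size mm 91.5 89.6 long dir deg 80.2 A 7882
  c [ 0.5968 -0.0877] mom [ 0.5945 -0.0919] size mm 93.1 90.0 long dir deg 78.6 A 5703
  c [0.6226 0.0746] mom [0.6189 0.0573] size mm 94.4 90.1 long dir deg 79.2 A 3056
```

View pics/side1.png

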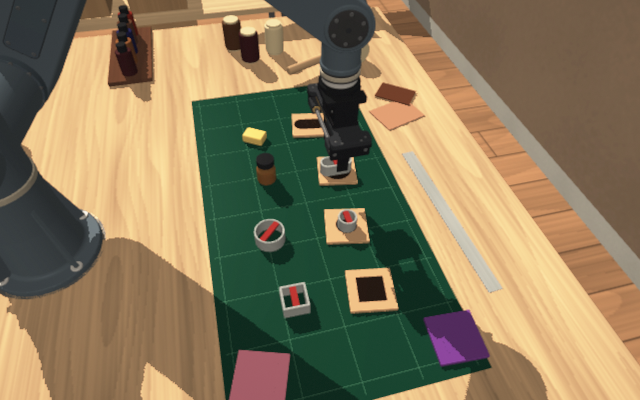

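Request:
jog_arm([
  [[0.15, 0.5, 0.3, 0.01, 0.035, -0.015, -1], [0.15, 0.5, 0.3, 0.0188, 0.06, -0.028, -1], [0.15, 0.5, 0.3, 0.0188, 0.067, -0.05, -1], [0.15, 0.5, 0.3, 0.0188, 0.067, -0.05, -1], [0.15, 0.5, 0.3, 0.0188, 0.067, -0.05, -1]],
])

```text
time: 7.0
position: [0.6142, 0.0811, 0.0649]
tool_rot: [-0.706, -0.0, 0.006, 0.708]
ft_force: [-0.0, 0.9, 0.9]
grip_width: 0.0869
```

```bash
python3 - <<'E'
from h import *
go(.6185,.075,.0145,90)
E
```

```text
t 7.0 pos [0.6142 0.0811 0.0649] jaw 90.53 tool y [-0.008  0.003 -1.   ] q [-0.05  0.73  1.56  0.    0.86 -1.63] F [-0.   0.9  0.9] w 0.0869
rotvec [-0.17 -0.47 -0.53] shift [ 0.0043 -0.0061 -0.0504]
```

Request:
jog_arm([
  [[-0.1, -0.4, -0.5, 0.0043, -0.0061, 0, -1], [-0.1, -0.4, -0.5, 0.0043, -0.0061, -0.02, -1], [-0.1, -0.4, -0.5, 0.0043, -0.0061, -0.04, -1], [-0.1, -0.4, -0.5, 0.0043, -0.0061, -0.05, -1], [-0.1, -0.4, -0.5, 0.0043, -0.0061, -0.05, -1], [-0.1, -0.4, -0.5, 0.0043, -0.0061, -0.05, -1]],
])

```text
time: 7.6
position: [0.6192, 0.0744, 0.0156]
tool_rot: [-0.707, 0.0, -0.0, 0.707]
ft_force: [0.2, -0.4, 0.7]
grip_width: 0.0867
```

```bash
python3 - <<'E'
from h import *
go(.6185,.075,.0145,90)
E
```

```text
t 7.6 pos [0.6192 0.0744 0.0156] jaw 89.99 tool y [-0.     0.001 -1.   ] q [-0.06  0.8   1.57  0.    0.77 -1.63] F [ 0.2 -0.4  0.7] w 0.0867
rotvec [-0.06 -0.    0.01] shift [-0.0007  0.0006 -0.0011]
```

Good; close (needs ~0.9 s) and lift.

Request:
jog_arm([
  [[0, 0, 0, 0, 0, -0.001, 1], [0, 0, 0, 0, 0, -0.001, 1], [0, 0, 0, 0, 0, -0.001, 1], [0, 0, 0, 0, 0, -0.001, 1], [0, 0, 0, 0, 0, -0.001, 1], [0, 0, 0, 0, 0, -0.001, 1], [0, 0, 0, 0, 0, -0.001, 1], [0, 0, 0, 0, 0, -0.001, 1]],
])

```text
time: 8.4
position: [0.6191, 0.0746, 0.0145]
tool_rot: [-0.707, 0.0, -0.0, 0.708]
ft_force: [0.0, 1.4, -0.0]
grip_width: 0.0339
```

Request:
jog_arm([
  [[0, 0, 0, 0, 0, 0, 1], [0, 0, 0, 0, 0, 0, 1], [0, 0, 0, 0, 0, 0, 1]],
])

```text
time: 8.7
position: [0.6191, 0.0746, 0.0145]
tool_rot: [-0.707, 0.0, -0.0, 0.708]
ft_force: [0.3, 0.9, 0.0]
grip_width: 0.0338
```

```bash
python3 - <<'E'
from h import *
go(.5988,.2508,.06,79.7)
E
```

```text
t 8.7 pos [0.6191 0.0746 0.0145] jaw 89.98 tool y [-0.     0.001 -1.   ] q [-0.06  0.81  1.57  0.    0.77 -1.63] F [0.3 0.9 0. ] w 0.0338
rotvec [ -0.08  -0.   -10.28] shift [-0.0203  0.1762  0.0455]
```

Request:
jog_arm([
  [[0, 0, 0, 0, 0, 0.03, 1], [0, 0, 0, 0, 0, 0.06, 1], [0, 0, -4, -0.005, 0.04, 0.07, 1], [0, 0, -8, -0.01, 0.085, 0.07, 1], [0, 0, -10.3, -0.015, 0.13, 0.07, 1], [0, 0, -10.3, -0.0203, 0.165, 0.06, 1], [0, 0, -10.3, -0.0203, 0.1762, 0.05, 1], [0, 0, -10.3, -0.0203, 0.1762, 0.045, 1]],
])

```text
time: 9.5
position: [0.5974, 0.2523, 0.058]
tool_rot: [-0.704, 0.063, -0.062, 0.705]
ft_force: [0.2, -0.1, -2.0]
grip_width: 0.0339
```

```bash
python3 - <<'E'
from h import *
go(.5988,.2508,.0145,79.7)
E
```

```text
t 9.5 pos [0.5974 0.2523 0.058 ] jaw 79.87 tool y [-0.002  0.001 -1.   ] q [ 0.23  0.76  1.49  0.    0.89 -1.17] F [ 0.2 -0.1 -2. ] w 0.0339
rotvec [-0.04 -0.12 -0.17] shift [ 0.0014 -0.0015 -0.0435]
```

Request:
jog_arm([
  [[0, 0, -0.15, 0.0014, -0.0015, -0.01, 1], [0, 0, -0.15, 0.0014, -0.0015, -0.025, 1], [0, 0, -0.15, 0.0014, -0.0015, -0.036, 1], [0, 0, -0.15, 0.0014, -0.0015, -0.04, 1], [0, 0, -0.15, 0.0014, -0.0015, -0.042, 1], [0, 0, -0.15, 0.0014, -0.0015, -0.042, 1], [0, 0, -0.15, 0.0014, -0.0015, -0.042, 1]],
])

```text
time: 10.2
position: [0.5993, 0.2508, 0.0165]
tool_rot: [-0.704, 0.064, -0.063, 0.705]
ft_force: [-0.6, 0.5, -2.1]
grip_width: 0.0338
```

```bash
python3 - <<'E'
from h import *
go(.5988,.2508,.0145,79.7)
E
```

```text
t 10.2 pos [0.5993 0.2508 0.0165] jaw 79.71 tool y [-0.001  0.001 -1.   ] q [ 0.22  0.83  1.5   0.    0.82 -1.17] F [-0.6  0.5 -2.1] w 0.0338
rotvec [-0.05 -0.06 -0.01] shift [-0.0005  0.     -0.002 ]
```

Request:
jog_arm([
  [[0, 0, 0, -0.0005, 0, -0.0015, 1], [0, 0, 0, -0.0005, 0, -0.002, 1], [0, 0, 0, -0.0005, 0, -0.0025, 1]],
])

```text
time: 10.5
position: [0.599, 0.2509, 0.0145]
tool_rot: [-0.704, 0.064, -0.063, 0.705]
ft_force: [-1.7, -1.3, 3.2]
grip_width: 0.0341
```

```bash
python3 - <<'E'
from h import *
go(.5988,.2508,.0145,79.7)
E
```

```text
t 10.5 pos [0.599  0.2509 0.0145] jaw 79.72 tool y [-0.001  0.001 -1.   ] q [ 0.22  0.83  1.5   0.    0.81 -1.17] F [-1.7 -1.3  3.2] w 0.0341
rotvec [-0.06 -0.03 -0.02] shift [-0.0002 -0.0001 -0.    ]
```

Contact; release, rise, and head for the large round die.

Request:
jog_arm([
  [[0, 0, 0, 0, 0, 0, -1], [0, 0, 0, 0, 0, 0, -1], [0, 0, 0, 0, 0, 0, -1], [0, 0, 0, 0, 0, 0, -1], [0, 0, 0, 0, 0, 0.03, -1], [0, 0, 0, 0, 0, 0.07, -1], [0, 0, 0, -0.02, -0.04, 0.09, -1], [0, 0, 0, -0.04, -0.08, 0.09, -1]],
])

```text
time: 11.3
position: [0.5618, 0.1713, 0.1081]
tool_rot: [-0.703, 0.059, -0.065, 0.705]
ft_force: [1.6, -2.2, -0.7]
grip_width: 0.0847
```

```bash
python3 - <<'E'
from h import *
go(.436,-.082,.1,90)
E
```

```text
t 11.3 pos [0.5618 0.1713 0.1081] jaw 79.88 tool y [ 0.009  0.002 -1.   ] q [ 0.11  0.63  1.63  0.    0.87 -1.29] F [ 1.6 -2.2 -0.7] w 0.0847
rotvec [-0.15  0.49 10.12] shift [-0.1258 -0.2533 -0.0081]
```

Request:
jog_arm([
  [[0, 0.4, 0, -0.022, -0.044, 0, -1], [0, 0.4, 0, -0.044, -0.088, 0, -1], [0, 0.4, 0, -0.066, -0.132, 0, -1], [0, 0.4, 0, -0.088, -0.176, 0, -1], [0, 0.4, 0, -0.11, -0.22, 0, -1], [0, 0.4, 0, -0.1258, -0.2533, 0, -1], [0, 0.4, 0, -0.1258, -0.2533, -0.03, -1], [0, 0.4, 0, -0.1258, -0.2533, -0.05, -1]],
])

```text
time: 12.1
position: [0.4361, -0.0838, 0.0578]
tool_rot: [-0.704, 0.062, -0.065, 0.705]
ft_force: [-0.1, -0.5, 0.8]
grip_width: 0.0871
```

```bash
python3 - <<'E'
from h import *
go(.436,-.082,.006,80)
look(2)
E
```

```text
t 12.1 pos [ 0.4361 -0.0838  0.0578] jaw 79.68 tool y [ 0.003  0.001 -1.   ] q [-0.44  0.6   2.02  0.    0.52 -1.84] F [-0.1 -0.5  0.8] w 0.0871
rotvec [-0.06  0.19  0.32] shift [-0.0001  0.0018 -0.0518]
top red .029
  c [ 0.4528 -0.237 ] mom [ 0.4527 -0.2367] size mm 38.0 12.5 long dir deg 90.0 A 434
  c [ 0.5974 -0.0895] mom [ 0.5973 -0.0896] size mm 29.3 16.4 long dir deg 93.6 A 415
  c [0.5994 0.2504] mom [0.5993 0.2502] size mm 23.5 16.8 long dir deg 80.0 A 344
top red .037
  c [ 0.4528 -0.2358] mom [ 0.4527 -0.2357] size mm 37.5 12.5 long dir deg 90.0 A 431
  c [ 0.5966 -0.0895] mom [ 0.5965 -0.0895] size mm 29.2 16.5 long dir deg 92.5 A 412
  c [0.5985 0.2485] mom [0.5985 0.2483] size mm 23.5 16.7 long dir deg 81.3 A 340
tiles
  c [ 0.5962 -0.0873] mom [ 0.5959 -0.0869] size mm 91.6 91.1 long dir deg 168.6 A 8012
  c [ 0.5972 -0.2443] mom [ 0.5971 -0.2441] size mm 91.7 91.6 long dir deg 80.1 A 8103
  c [0.5982 0.2512] mom [0.5977 0.2518] size mm 91.0 91.0 long dir deg 169.6 A 7874
  c [0.6221 0.076 ] mom [0.622  0.0759] size mm 91.1 91.0 long dir deg 169.4 A 8052
side red .029
  c [ 0.454  -0.2345] mom [ 0.4537 -0.2354] size mm 37.3 12.6 long dir deg 87.6 A 399
  c [ 0.5995 -0.0815] mom [ 0.5997 -0.0818] size mm 29.0 14.0 long dir deg 90.0 A 333
  c [0.6028 0.2604] mom [0.6028 0.2603] size mm 20.3 11.3 long dir deg 79.1 A 202
side red .037
  c [ 0.4531 -0.2388] mom [ 0.4529 -0.2398] size mm 36.7 12.3 long dir deg 88.1 A 390
  c [ 0.597  -0.0875] mom [ 0.5973 -0.0879] size mm 28.0 14.0 long dir deg 90.0 A 324
tiles
  c [ 0.5979 -0.2441] mom [ 0.5978 -0.2437] size mm 91.7 89.7 long dir deg 80.1 A 7952
  c [0.5987 0.2488] mom [0.5921 0.2296] size mm 95.6 90.1 long dir deg 78.8 A 3606
  c [ 0.5968 -0.0878] mom [ 0.5947 -0.0919] size mm 93.2 90.0 long dir deg 78.6 A 5759
  c [0.6229 0.0748] mom [0.6229 0.0751] size mm 94.9 90.4 long dir deg 79.3 A 8215
```

View pics/top2o.png

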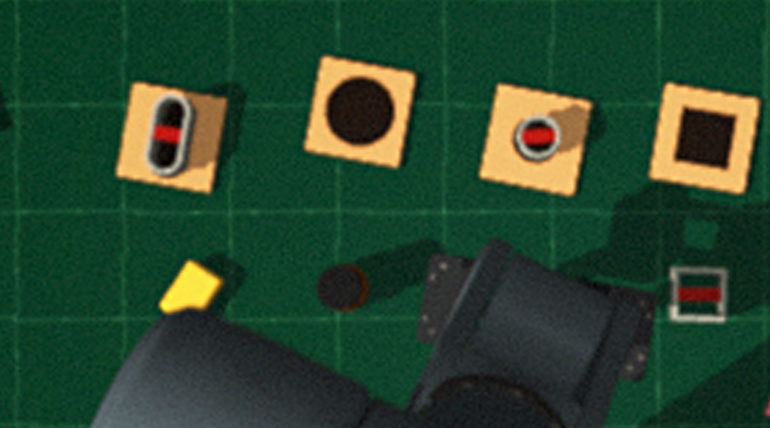

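View pics/side2.png

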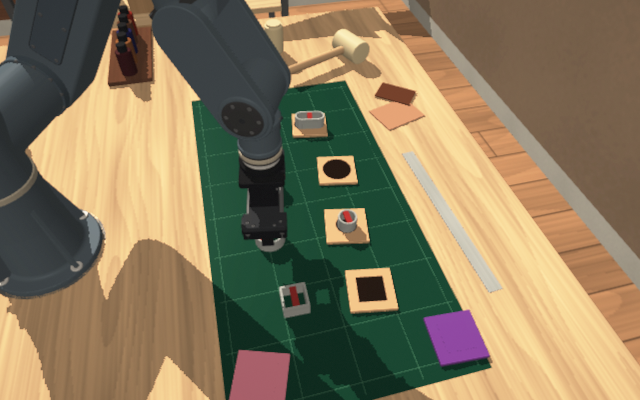

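```bash
python3 - <<'E'
from h import *
for n in('top','side'):
    im=cv2.imread(f'pics/{n}2.png')
    for z in (.038,.030):
        o=ortho(im,n,z); h=cv2.cvtColor(o,cv2.COLOR_BGR2HSV)
        m=cv2.inRange(h,(0,0,75),(180,70,255))|red(o); m=cv2.morphologyEx(m,cv2.MORPH_CLOSE,np.ones((5,5)))
        print(n,'rim',z); blobs(m,700,4500)
im=cv2.imread('pics/top2.png'); sd=cv2.imread('pics/side2.png')
def crop(o,x,y,r=.055):
    u=int((Y1-y)*S);v=int((X1-x)*S);k=int(r*S);return cv2.resize(o[v-k:v+k,u-k:u+k],(380,380))
a=np.hstack([crop(ortho(im,'top',.038),.599,.251),crop(ortho(im,'top',.038),.5965,-.0874)])
cv2.imwrite('pics/z2.png',a)
b=np.hstack([crop(ortho(sd,'side',.038),.599,.251),crop(ortho(sd,'side',.038),.5965,-.0874)])
cv2.imwrite('pics/z2s.png',b)
E
```

```text
top rim 0.038
  c [ 0.4518 -0.2343] mom [ 0.452  -0.2348] size mm 53.2 51.6 long dir deg 89.0 A 2537
  c [ 0.595  -0.0888] mom [ 0.5951 -0.089 ] size mm 40.5 40.0 long dir deg 90.0 A 1267
  c [0.5972 0.2456] mom [0.5976 0.2466] size mm 73.9 38.2 long dir deg 169.4 A 2332
top rim 0.03
  c [ 0.4519 -0.2353] mom [ 0.4519 -0.2358] size mm 53.2 51.7 long dir deg 89.0 A 2564
  c [ 0.5958 -0.0888] mom [ 0.5959 -0.0891] size mm 40.5 40.5 long dir deg 0.0 A 1282
  c [0.5982 0.2485] mom [0.5984 0.2485] size mm 74.3 36.3 long dir deg 169.4 A 2357
side rim 0.038
  c [ 0.4306 -0.1205] mom [ 0.4322 -0.1208] size mm 58.0 32.4 long dir deg 169.4 A 1025
  c [ 0.452  -0.2459] mom [ 0.452  -0.2458] size mm 63.8 50.2 long dir deg 88.0 A 3052
  c [0.4512 0.3452] mom [0.4502 0.3491] size mm 92.1 24.7 long dir deg 144.2 A 782
  c [0.4441 0.1356] mom [0.4502 0.1197] size mm 113.8 89.8 long dir deg 154.6 A 3393
  c [ 0.5939 -0.0973] mom [ 0.5937 -0.098 ] size mm 63.3 39.3 long dir deg 67.4 A 2008
side rim 0.03
  c [ 0.4312 -0.1148] mom [ 0.4328 -0.1151] size mm 58.7 32.8 long dir deg 169.4 A 1047
  c [ 0.4528 -0.2416] mom [ 0.4528 -0.2414] size mm 64.3 50.7 long dir deg 88.1 A 3120
  c [0.452  0.3562] mom [0.4509 0.3602] size mm 93.3 25.0 long dir deg 144.2 A 802
  c [0.4449 0.1441] mom [0.4509 0.1282] size mm 115.2 90.5 long dir deg 154.5 A 3480
  c [ 0.5963 -0.0913] mom [ 0.596 -0.092] size mm 64.0 39.9 long dir deg 67.2 A 2055
```

View pics/z2.png

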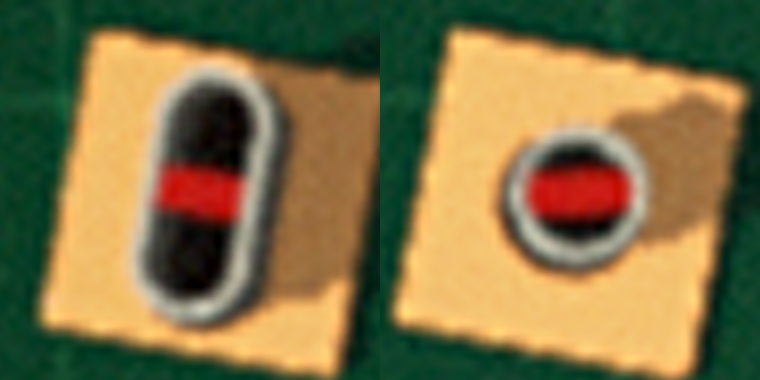

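View pics/z2s.png

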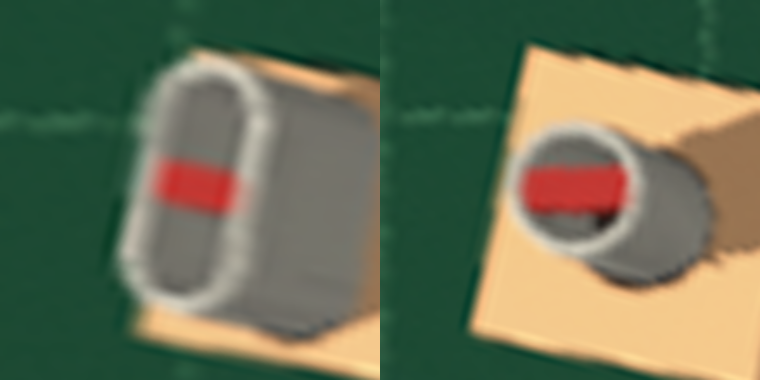

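```bash
cat > fit.py <<'E'
from h import *
from scipy.optimize import minimize
U=6
def outline(kind,off=0.):
    a=np.linspace(0,2*np.pi,97)[:-1]
    if kind[0]=='d':
        r=kind[1]/2+off; return np.c_[r*np.cos(a),r*np.sin(a)]
    if kind[0]=='s':
        r=kind[1]/2+off; return np.array([[r,r],[-r,r],[-r,-r],[r,-r]])
    if kind[0]=='r':
        p,q=kind[1]/2,kind[2]/2; return np.array([[p,q],[-p,q],[-p,-q],[p,-q]])
    L,W=kind[1]/2+off,kind[2]/2+off; c=L-W
    b=np.linspace(-np.pi/2,np.pi/2,49)
    return np.r_[np.c_[c+W*np.cos(b),W*np.sin(b)],np.c_[-c-W*np.cos(b),-W*np.sin(b)]]
KD={'large':('d',.062),'small':('d',.040),'square':('s',.048),'oblong':('o',.074,.034)}
KM={'large':('d',.066),'small':('d',.044),'square':('s',.052),'oblong':('o',.078,.038)}
def tr(p,x,y,th): c,s=np.cos(th),np.sin(th); return p@np.array([[c,s],[-s,c]])+[x,y]
class Fit:
    def __init__(s,n,im,x,y,half=34):
        i=camera_info(n); s.K,s.R,s.t=i['K'],i['R'],i['t']
        c=s.pr(np.array([[x,y]]),.02)[0]; s.c0=np.round(c).astype(int)-half; s.half=half
        s.im=im[s.c0[1]:s.c0[1]+2*half,s.c0[0]:s.c0[0]+2*half].astype(float)
    def pr(s,p,z):
        X=np.c_[p,np.full(len(p),z)]; q=(s.R@X.T).T+s.t; q=(s.K@q.T).T; return q[:,:2]/q[:,2:]
    def poly(s,lab,p,v,hull=False):
        q=((p-s.c0+.5)*U-.5); 
        if hull: q=cv2.convexHull(q.astype(np.float32))[:,0]
        cv2.fillPoly(lab,[np.round(q*16).astype(np.int32)],int(v),shift=4)
    def mask(s,p,hull=False):
        m=np.zeros((2*s.half*U,)*2,np.uint8); s.poly(m,p,1,hull); return m>0
    def labels(s,tile,mark,die,kd,sh):
        """tile (x,y,th) or None; mark kind; die (x,y,th) or None; sh shadow vec per metre height"""
        N=2*s.half*U; lab=np.zeros((N,N),np.uint8)
        zt=0.
        if tile is not None:
            t=tr(outline(('s',.088)),*tile); zt=.008
            s.poly(lab,np.r_[s.pr(t,0),s.pr(t,.008)],1,True)
            s.poly(lab,s.pr(t,.008),2); s.poly(lab,s.pr(tr(outline(mark),*tile),.008),3)
        if die is not None:
            o=tr(outline(kd),*die); i=tr(outline(kd,-.004),*die); z1=zt+.03
            d=np.array(sh)*.03
            sm=s.mask(np.r_[s.pr(o,zt),s.pr(o+d,zt)],True)
            lab[sm&(lab==0)]=4; lab[sm&(lab==2)]=5
            floor=lab.copy()
            s.poly(lab,np.r_[s.pr(o,zt),s.pr(o,z1)],6,True)
            s.poly(lab,s.pr(o,z1),7)
            inn=s.mask(s.pr(i,z1)); inb=s.mask(s.pr(i,zt))
            lab[inn]=8; f=inn&inb
            lab[f]=np.where(floor[f]==3,3,9)
            ly={'d':kd[1],'s':kd[1],'o':kd[-1]}[kd[0]]-.006
            b=tr(outline(('r',.012,ly)),*die); bm=s.mask(s.pr(b,z1-.001)); lab[bm&inn]=10
        return lab
    def cost(s,*a):
        lab=s.labels(*a); N=2*s.half
        A=np.stack([(lab==k).reshape(N,U,N,U).mean((1,3)).ravel() for k in range(11)],1)
        A=cv2.GaussianBlur(A.reshape(N,N,11),(0,0),.6).reshape(-1,11)
        Y=s.im.reshape(-1,3)
        sel=A[:,1:].sum(1)>.02 if True else None
        sel=cv2.dilate(sel.reshape(N,N).astype(np.uint8),np.ones((7,7))).ravel()>0
        B=A
        C=np.linalg.lstsq(B.T@B+1e-3*np.eye(11),B.T@Y,rcond=None)[0]
        r=Y-B@C; s.model=(B@C).reshape(N,N,3)
        e=(r**2).sum(1); return np.mean(np.minimum(e,2500.))
def fit(n,im,tile,mark,die,kd,th_free=True):
    ref=tile if tile is not None else die
    F=Fit(n,im,ref[0],ref[1])
    x0=[]; 
    if tile is not None: x0+=list(tile)
    if die is not None: x0+=list(die)+[0.3,-.9]
    x0=np.array(x0); sc=np.array(([.003,.003,.03] if tile is not None else [])+([.003,.003,.03,.3,.3] if die is not None else []))
    def f(p):
        v=x0+p*sc; k=0; t=d=None; sh=(0,0)
        if tile is not None: t=v[:3];k=3
        if die is not None: d=v[k:k+3]; sh=v[k+3:k+5]
        return F.cost(t,mark,d,kd,sh)
    best=None
    for rep in range(2):
        p0=np.zeros(len(x0)) if best is None else best.x
        S0=np.vstack([p0]+[p0+e for e in np.eye(len(x0))*(1 if rep==0 else .4)])
        best=minimize(f,p0,method='Nelder-Mead',options=dict(initial_simplex=S0,maxfev=500,xatol=.01,fatol=.01))
    v=x0+best.x*sc; f(best.x)
    return v,best.fun,F
E
cat > run2.py <<'E'
from fit import *
import sys
out=[]
T=-np.radians(10)
for n in('top','side'):
    im=cv2.imread(f'pics/{n}2.png')
    for name,tile,die in [('small',(.5965,-.0874,T),(.5965,-.0880,0.)),('oblong',(.5988,.2508,T),(.599,.250,T)),('square',(.5976,-.2441,T),None),('large',(.6224,.0757,T),None)]:
        v,c,F=fit(n,im,tile,KM[name],die,KD[name])
        s=f'{n} {name} tile {v[0]:.4f} {v[1]:.4f} {np.degrees(v[2]):.1f}'
        if die is not None: s+=f' die {v[3]:.4f} {v[4]:.4f} {np.degrees(v[5]):.1f} rel {1e3*(v[3]-v[0]):.1f} {1e3*(v[4]-v[1]):.1f}'
        print(s,'cost',round(c,1))
        if die is not None: out.append(np.vstack([F.im,F.model]))
cv2.imwrite('pics/fit2.png',cv2.resize(np.hstack(out).clip(0,255).astype(np.uint8),(800,400),interpolation=cv2.INTER_NEAREST))
E
time python3 run2.py
```

```text
top small tile 0.5968 -0.0875 -10.8 die 0.5967 -0.0888 1.8 rel -0.1 -1.4 cost 208.5
top oblong tile 0.5983 0.2520 -10.0 die 0.5989 0.2483 -9.9 rel 0.6 -3.7 cost 163.3
top square tile 0.5974 -0.2442 -9.7 cost 329.8
top large tile 0.6223 0.0764 -10.5 cost 198.8
side small tile 0.5976 -0.0859 -11.1 die 0.5978 -0.0876 0.8 rel 0.2 -1.8 cost 187.5
side oblong tile 0.6002 0.2534 -9.9 die 0.6006 0.2502 -10.1 rel 0.4 -3.2 cost 240.6
side square tile 0.5982 -0.2427 -9.8 cost 230.9
side large tile 0.6236 0.0772 -10.7 cost 272.3
real	0m45.254s
user	0m44.418s
sys	0m0.313s
```

View pics/fit2.png

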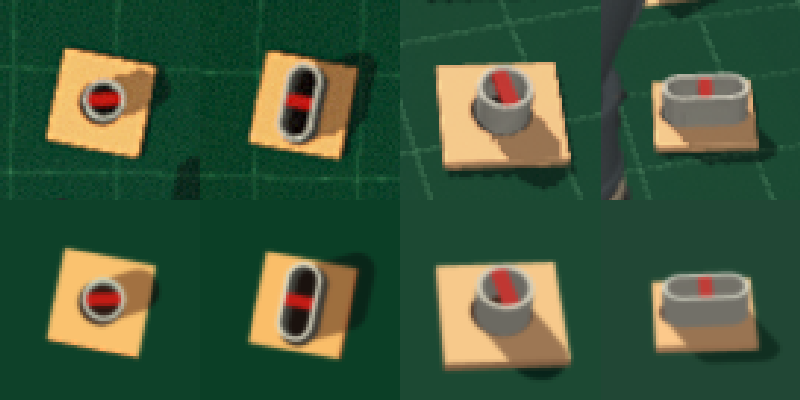

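```bash
cat > run0.py <<'E'
from fit import *
out=[]
for n in('top','side'):
    im=cv2.imread(f'pics/{n}0.png')
    for name,die in [('large',(.436,-.082,np.radians(-45))),('square',(.453,-.2355,0.))]:
        v,c,F=fit(n,im,None,None,die,KD[name])
        print(n,name,v[:2].round(4),np.degrees(v[2]).round(1),c); out.append(np.vstack([F.im,F.model]))
cv2.imwrite('pics/fit0.png',cv2.resize(np.hstack(out).clip(0,255).astype(np.uint8),(800,400),interpolation=cv2.INTER_NEAREST))
E
python3 run0.py
```

```text
top large [ 0.4354 -0.0819] -44.0 308.5827888080314
top square [ 0.4523 -0.2372] -0.4 345.8267893236121
side large [ 0.4368 -0.0803] -44.1 422.71664775155756
side square [ 0.454  -0.2344] -1.0 290.9205716731302
```

View pics/fit0.png

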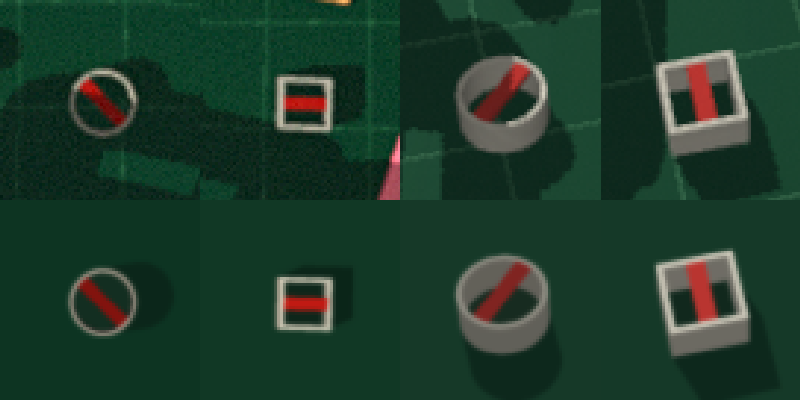

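Request:
jog_arm([
  [[0, 0, 0, -0.0005, 0.0035, -0.02, -1], [0, 0, 0, -0.0005, 0.0035, -0.04, -1], [0, 0, 0, -0.0005, 0.0035, -0.048, -1], [0, 0, 0, -0.0005, 0.0035, -0.0515, -1], [0, 0, 0, -0.0005, 0.0035, -0.0515, -1], [0, 0, 0, -0.0005, 0.0035, -0.0515, -1]],
])

```text
time: 12.8
position: [0.4347, -0.0787, 0.0058]
tool_rot: [-0.703, 0.063, -0.062, 0.705]
ft_force: [0.7, 0.2, 0.2]
grip_width: 0.087
```

```bash
python3 - <<'E'
from h import *
go(.4356,-.0803,.006,80)
E
```

```text
t 12.8 pos [ 0.4347 -0.0787  0.0058] jaw 79.82 tool y [-0.001  0.003 -1.   ] q [-0.43  0.72  2.04  0.01  0.39 -1.83] F [0.7 0.2 0.2] w 0.087
rotvec [-0.17 -0.05  0.18] shift [ 0.0009 -0.0016  0.0002]
```

Request:
jog_arm([
  [[0, 0, 0, 0.0009, -0.0016, 0, 1], [0, 0, 0, 0.0009, -0.0016, 0, 1], [0, 0, 0, 0.0009, -0.0016, 0, 1], [0, 0, 0, 0.0009, -0.0016, 0, 1], [0, 0, 0, 0.0009, -0.0016, 0, 1], [0, 0, 0, 0.0009, -0.0016, 0, 1], [0, 0, 0, 0.0009, -0.0016, 0, 1]],
])

```text
time: 13.5
position: [0.4356, -0.0803, 0.006]
tool_rot: [-0.703, 0.063, -0.063, 0.705]
ft_force: [-1.1, 0.2, 4.2]
grip_width: 0.0624
```

```bash
python3 - <<'E'
from h import *
go(.6224,.078,.06,80)
E
```

```text
t 13.5 pos [ 0.4356 -0.0803  0.006 ] jaw 79.81 tool y [-0.001  0.003 -1.   ] q [-0.44  0.72  2.04  0.01  0.39 -1.84] F [-1.1  0.2  4.2] w 0.0624
rotvec [-0.17 -0.03  0.19] shift [0.1868 0.1583 0.054 ]
```

Request:
jog_arm([
  [[0, 0, 0, 0, 0, 0, 1], [0, 0, 0, 0, 0, 0.03, 1], [0, 0, 0, 0, 0, 0.07, 1], [0, 0, 0, 0.03, 0.025, 0.08, 1], [0, 0, 0, 0.065, 0.055, 0.08, 1], [0, 0, 0, 0.1, 0.085, 0.08, 1], [0, 0, 0, 0.135, 0.115, 0.08, 1], [0, 0, 0, 0.165, 0.14, 0.07, 1]],
])

```text
time: 14.3
position: [0.6029, 0.0615, 0.0765]
tool_rot: [-0.703, 0.062, -0.063, 0.705]
ft_force: [-0.5, -1.1, -0.7]
grip_width: 0.0627
```

```bash
python3 - <<'E'
from h import *
go(.6224,.078,.05,80)
E
```

```text
t 14.3 pos [0.6029 0.0615 0.0765] jaw 79.87 tool y [ 0.002  0.003 -1.   ] q [-0.08  0.69  1.6   0.    0.85 -1.48] F [-0.5 -1.1 -0.7] w 0.0627
rotvec [-0.16  0.12  0.13] shift [ 0.0195  0.0165 -0.0265]
```

Request:
jog_arm([
  [[0, 0, 0, 0.0195, 0.0165, -0.01, 1], [0, 0, 0, 0.0195, 0.0165, -0.03, 1], [0, 0, 0, 0.0195, 0.0165, -0.045, 1], [0, 0, 0, 0.0195, 0.0165, -0.055, 1], [0, 0, 0, 0.0195, 0.0165, -0.059, 1], [0, 0, 0, 0.0195, 0.0165, -0.059, 1], [0, 0, 0, 0.0195, 0.0165, -0.059, 1], [0, 0, 0, 0.0195, 0.0165, -0.059, 1]],
])

```text
time: 15.1
position: [0.6229, 0.0777, 0.0184]
tool_rot: [-0.703, 0.061, -0.064, 0.705]
ft_force: [-0.2, -0.1, -2.0]
grip_width: 0.0627
```

```bash
python3 - <<'E'
from h import *
go(.6224,.078,.014,80)
E
```

```text
t 15.1 pos [0.6229 0.0777 0.0184] jaw 79.84 tool y [ 0.004  0.003 -1.   ] q [-0.06  0.8   1.56  0.    0.78 -1.45] F [-0.2 -0.1 -2. ] w 0.0627
rotvec [-0.15  0.21  0.16] shift [-0.0005  0.0003 -0.0044]
```

Request:
jog_arm([
  [[0, 0, 0, -0.0005, 0.0003, -0.003, 1], [0, 0, 0, -0.0005, 0.0003, -0.004, 1], [0, 0, 0, -0.0005, 0.0003, -0.0045, 1], [0, 0, 0, -0.0005, 0.0003, -0.0045, 1]],
])

```text
time: 15.5
position: [0.6225, 0.0779, 0.0141]
tool_rot: [-0.703, 0.061, -0.064, 0.705]
ft_force: [0.4, -0.6, -0.7]
grip_width: 0.0623
```

```bash
python3 - <<'E'
from h import *
go(.6224,.078,.014,80)
E
```

```text
t 15.5 pos [0.6225 0.0779 0.0141] jaw 79.85 tool y [ 0.004  0.003 -1.   ] q [-0.05  0.81  1.56  0.    0.77 -1.45] F [ 0.4 -0.6 -0.7] w 0.0623
rotvec [-0.15  0.22  0.15] shift [-0.0001  0.0001 -0.0001]
```

Request:
jog_arm([
  [[0, -0.2, 0, 0, 0, -0.0007, 1], [0, -0.2, 0, 0, 0, -0.0007, 1], [0, -0.2, 0, 0, 0, -0.0007, 1]],
])

```text
time: 15.8
position: [0.6226, 0.0779, 0.014]
tool_rot: [-0.703, 0.06, -0.065, 0.705]
ft_force: [-0.9, 0.0, 5.2]
grip_width: 0.0625
```

Request:
jog_arm([
  [[0, 0, 0, 0, 0, 0, -1], [0, 0, 0, 0, 0, 0, -1], [0, 0, 0, 0, 0, 0, -1], [0, 0, 0, 0, 0, 0, -1], [0, 0, 0, 0, 0, 0.03, -1], [0, 0, 0, 0, 0, 0.07, -1], [0, 0, 0, -0.02, -0.03, 0.09, -1], [0, 0, 0, -0.035, -0.06, 0.09, -1]],
])

```text
time: 16.6
position: [0.5896, 0.0178, 0.1073]
tool_rot: [-0.703, 0.056, -0.067, 0.705]
ft_force: [0.5, -0.5, -0.1]
grip_width: 0.0867
```

```bash
python3 - <<'E'
from h import *
go(.4527,-.235,.09,90)
E
```

```text
t 16.6 pos [0.5896 0.0178 0.1073] jaw 80.01 tool y [ 0.015  0.001 -1.   ] q [-0.16  0.63  1.63  0.    0.87 -1.56] F [ 0.5 -0.5 -0.1] w 0.0867
rotvec [-0.15  0.84  9.99] shift [-0.1369 -0.2528 -0.0173]
```

Request:
jog_arm([
  [[0, 0.8, 3, -0.022, -0.04, 0, -1], [0, 0.8, 6, -0.044, -0.082, 0, -1], [0, 0.8, 9.3, -0.066, -0.123, 0, -1], [0, 0.8, 9.3, -0.088, -0.164, 0, -1], [0, 0.8, 9.3, -0.11, -0.205, 0, -1], [0, 0.8, 9.3, -0.1369, -0.245, 0, -1], [0, 0.8, 9.3, -0.1369, -0.2528, -0.02, -1], [0, 0.8, 9.3, -0.1369, -0.2528, -0.04, -1]],
])

```text
time: 17.4
position: [0.4528, -0.2383, 0.0675]
tool_rot: [0.707, -0.005, 0.007, -0.707]
ft_force: [0.0, -0.2, 0.4]
grip_width: 0.0869
```

```bash
cat > run3.py <<'E'
from fit import *
import sys
k=sys.argv[1]; names=sys.argv[2:]
T=-np.radians(10); out=[]
P={'small':((.5972,-.0867,T),(.5972,-.0882,0.)),'oblong':((.5993,.2527,T),(.5995,.2500,T)),'square':((.5978,-.2435,T),(.5978,-.2435,T)),'large':((.6230,.0768,T),(.6230,.0768,-.78))}
for n in('top','side'):
    im=camera(n)[:,:,::-1].copy(); cv2.imwrite(f'pics/{n}{k}.png',im)
    for name in names:
        tile,die=P[name]
        v,c,F=fit(n,im,tile,KM[name],die,KD[name])
        print(f'{n} {name} tile {v[0]:.4f} {v[1]:.4f} {np.degrees(v[2]):.1f} die {v[3]:.4f} {v[4]:.4f} {np.degrees(v[5]):.1f} rel {1e3*(v[3]-v[0]):.1f} {1e3*(v[4]-v[1]):.1f}','cost',round(c,1))
        out.append(np.vstack([F.im,F.model]))
cv2.imwrite(f'pics/fit{k}.png',cv2.resize(np.hstack(out).clip(0,255).astype(np.uint8),(200*len(out) if len(out)<5 else 100*len(out),400 if len(out)<5 else 200),interpolation=cv2.INTER_NEAREST))
E
python3 -c "
from h import *
go(.4527,-.235,.006,89.3)"
python3 run3.py 3 large
```

```text
t 17.4 pos [ 0.4528 -0.2383  0.0675] jaw 89.05 tool y [ 0.003 -0.    -1.   ] q [-0.7   0.63  1.84  0.    0.67 -2.26] F [ 0.  -0.2  0.4] w 0.0869
rotvec [0.   0.19 0.25] shift [-0.0001  0.0033 -0.0615]
top large tile 0.6228 0.0763 -10.5 die 0.6220 0.0763 -43.7 rel -0.7 0.0 cost 163.4
side large tile 0.6239 0.0779 -10.3 die 0.6229 0.0767 -43.2 rel -1.0 -1.1 cost 562.7
```

View pics/side3.png

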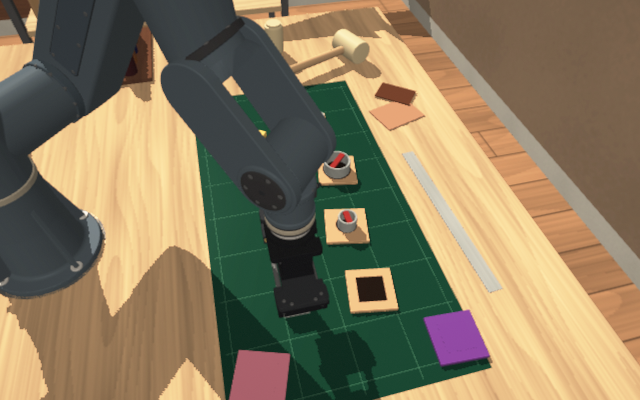

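View pics/fit3.png

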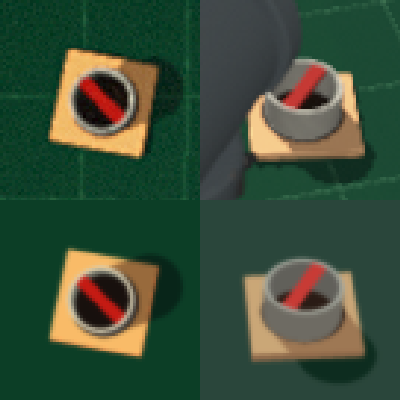

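Request:
jog_arm([
  [[0, 0.2, 0.25, -0.0001, 0.0033, -0.02, -1], [0, 0.2, 0.25, -0.0001, 0.0033, -0.04, -1], [0, 0.2, 0.25, -0.0001, 0.0033, -0.055, -1], [0, 0.2, 0.25, -0.0001, 0.0033, -0.061, -1], [0, 0.2, 0.25, -0.0001, 0.0033, -0.061, -1], [0, 0.2, 0.25, -0.0001, 0.0033, -0.061, -1], [0, 0.2, 0.25, -0.0001, 0.0033, -0.061, -1]],
])

```text
time: 18.2
position: [0.4516, -0.2317, 0.0054]
tool_rot: [-0.706, 0.005, -0.001, 0.709]
ft_force: [-1.2, 0.8, -0.2]
grip_width: 0.0869
```

```bash
python3 -c "
from h import *
go(.4527,-.235,.006,89.3)"
```

```text
t 18.2 pos [ 0.4516 -0.2317  0.0054] jaw 89.47 tool y [-0.005  0.004 -1.   ] q [-0.69  0.74  1.87  0.    0.54 -2.26] F [-1.2  0.8 -0.2] w 0.0869
rotvec [-0.25 -0.3  -0.17] shift [ 0.0011 -0.0033  0.0006]
```

Request:
jog_arm([
  [[-0.2, -0.3, -0.15, 0.0011, -0.0033, 0.0006, -1], [-0.2, -0.3, -0.15, 0.0011, -0.0033, 0.0006, -1], [-0.2, -0.3, -0.15, 0.0011, -0.0033, 0.0006, 1], [-0.2, -0.3, -0.15, 0.0011, -0.0033, 0.0006, 1], [-0.2, -0.3, -0.15, 0.0011, -0.0033, 0.0006, 1], [-0.2, -0.3, -0.15, 0.0011, -0.0033, 0.0006, 1], [-0.2, -0.3, -0.15, 0.0011, -0.0033, 0.0006, 1], [-0.2, -0.3, -0.15, 0.0011, -0.0033, 0.0006, 1]],
])

```text
time: 19.0
position: [0.4526, -0.235, 0.0059]
tool_rot: [-0.707, 0.004, -0.004, 0.708]
ft_force: [0.1, -0.7, 0.4]
grip_width: 0.0478
```

Request:
jog_arm([
  [[0, 0, 0, 0, 0, 0, 1], [0, 0, 0, 0, 0, 0, 1], [0, 0, 0, 0, 0, 0, 1]],
])

```text
time: 19.3
position: [0.4526, -0.2349, 0.0059]
tool_rot: [-0.707, 0.004, -0.004, 0.708]
ft_force: [0.2, 0.3, 0.8]
grip_width: 0.0478
```

```bash
python3 -c "
from h import *
go(.5973,-.243,.06,80.2)"
```

```text
t 19.3 pos [ 0.4526 -0.2349  0.0059] jaw 89.31 tool y [-0.     0.001 -1.   ] q [-0.7   0.74  1.87  0.    0.53 -2.26] F [0.2 0.3 0.8] w 0.0478
rotvec [-0.07 -0.   -9.11] shift [ 0.1447 -0.0081  0.0541]
```

Request:
jog_arm([
  [[0, 0, 0, 0, 0, 0.03, 1], [0, 0, -2, 0.01, 0, 0.06, 1], [0, 0, -5, 0.045, -0.002, 0.065, 1], [0, 0, -9.1, 0.085, -0.005, 0.065, 1], [0, 0, -9.1, 0.12, -0.008, 0.065, 1], [0, 0, -9.1, 0.14, -0.0081, 0.06, 1], [0, 0, -9.1, 0.1447, -0.0081, 0.05, 1], [0, 0, -9.1, 0.1447, -0.0081, 0.04, 1]],
])

```text
time: 20.1
position: [0.5965, -0.2423, 0.0444]
tool_rot: [-0.704, 0.061, -0.059, 0.705]
ft_force: [-1.0, 0.0, -1.9]
grip_width: 0.0483
```

```bash
python3 -c "
from h import *
go(.5973,-.243,.014,80.2)"
```

```text
t 20.1 pos [ 0.5965 -0.2423  0.0444] jaw 80.26 tool y [-0.002  0.002 -1.   ] q [-0.56  0.78  1.5   0.    0.86 -1.96] F [-1.   0.  -1.9] w 0.0483
rotvec [-0.13 -0.11 -0.06] shift [ 0.0008 -0.0007 -0.0304]
```

Request:
jog_arm([
  [[-0.1, -0.1, 0, 0.0008, -0.0007, -0.01, 1], [-0.1, -0.1, 0, 0.0008, -0.0007, -0.02, 1], [-0.1, -0.1, 0, 0.0008, -0.0007, -0.026, 1], [-0.1, -0.1, 0, 0.0008, -0.0007, -0.028, 1], [-0.1, -0.1, 0, 0.0008, -0.0007, -0.0285, 1], [-0.1, -0.1, 0, 0.0008, -0.0007, -0.0285, 1], [-0.1, -0.1, 0, 0.0008, -0.0007, -0.0285, 1]],
])

```text
time: 20.8
position: [0.5976, -0.2433, 0.0165]
tool_rot: [0.705, -0.06, 0.06, -0.705]
ft_force: [-0.0, -0.4, -2.7]
grip_width: 0.0477
```

```bash
python3 -c "
from h import *
go(.5973,-.243,.014,80.2)"
```

```text
t 20.8 pos [ 0.5976 -0.2433  0.0165] jaw 80.26 tool y [ 0.001 -0.    -1.   ] q [-0.56  0.82  1.51  0.    0.81 -1.96] F [-0.  -0.4 -2.7] w 0.0477
rotvec [ 0.01  0.05 -0.06] shift [-0.0003  0.0003 -0.0025]
```

Request:
jog_arm([
  [[0, 0, 0, -0.0003, 0.0003, -0.0015, 1], [0, 0, 0, -0.0003, 0.0003, -0.0025, 1], [0, 0, 0, -0.0003, 0.0003, -0.003, 1], [0, 0, 0, -0.0003, 0.0003, -0.003, 1]],
])

```text
time: 21.2
position: [0.5975, -0.243, 0.0139]
tool_rot: [0.705, -0.06, 0.06, -0.705]
ft_force: [-1.0, 1.5, 0.1]
grip_width: 0.048
```

```bash
python3 -c "
from h import *
go(.5973,-.243,.014,80.2)"
```

```text
t 21.2 pos [ 0.5975 -0.243   0.0139] jaw 80.26 tool y [ 0.001 -0.    -1.   ] q [-0.56  0.82  1.51  0.    0.8  -1.96] F [-1.   1.5  0.1] w 0.048
rotvec [ 0.01  0.06 -0.06] shift [-0.0002 -0.      0.0001]
```

Near-contact (force went −2.7 → 0). Lower a touch, release, move clear toward the oblong.

Request:
jog_arm([
  [[0, 0, 0, 0, 0, -0.0003, 1], [0, 0, 0, 0, 0, -0.0003, -1], [0, 0, 0, 0, 0, -0.0003, -1], [0, 0, 0, 0, 0, -0.0003, -1], [0, 0, 0, 0, 0, 0, -1], [0, 0, 0, 0, 0, 0, -1], [0, 0, 0, 0, 0, 0.04, -1], [0, 0, 0, 0, 0, 0.08, -1]],
])

```text
time: 22.0
position: [0.5963, -0.2423, 0.093]
tool_rot: [-0.704, 0.061, -0.059, 0.705]
ft_force: [0.9, -0.4, -0.5]
grip_width: 0.0858
```

Request:
jog_arm([
  [[0, 0, 0, -0.03, 0.03, 0.03, -1], [0, 0, 0, -0.07, 0.05, 0.05, -1], [0, 0, 0, -0.11, 0.07, 0.05, -1], [0, 0, 0, -0.15, 0.09, 0.05, -1], [0, 0, 0, -0.15, 0.09, 0.05, -1]],
])

```text
time: 22.5
position: [0.4375, -0.1465, 0.1423]
tool_rot: [-0.702, 0.065, -0.055, 0.707]
ft_force: [0.7, 0.3, 0.2]
grip_width: 0.0869
```

```bash
python3 run3.py 4 small oblong square large
```

```text
top small tile 0.5968 -0.0875 -11.3 die 0.5966 -0.0889 3.9 rel -0.1 -1.4 cost 200.9
top oblong tile 0.5983 0.2515 -10.4 die 0.5985 0.2485 -10.8 rel 0.2 -3.1 cost 153.2
top square tile 0.5976 -0.2449 -9.5 die 0.5974 -0.2456 -9.2 rel -0.2 -0.7 cost 285.0
top large tile 0.6228 0.0768 -10.4 die 0.6220 0.0761 -42.7 rel -0.8 -0.7 cost 174.2
side small tile 0.5976 -0.0860 -11.2 die 0.5978 -0.0878 1.9 rel 0.1 -1.8 cost 215.8
side oblong tile 0.6006 0.2545 -10.7 die 0.6004 0.2501 -9.2 rel -0.2 -4.4 cost 525.9
side square tile 0.5985 -0.2425 -9.7 die 0.5985 -0.2430 -9.5 rel 0.0 -0.5 cost 205.6
side large tile 0.6237 0.0774 -10.4 die 0.6231 0.0771 -42.7 rel -0.7 -0.3 cost 290.9
```

View pics/fit4.png

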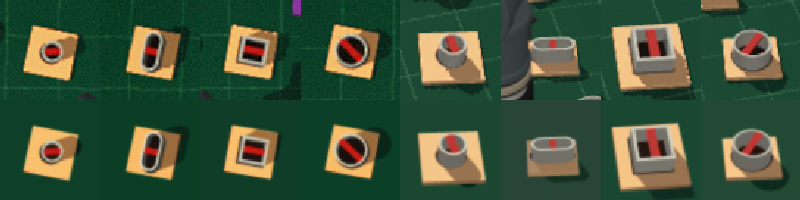

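View pics/side4.png

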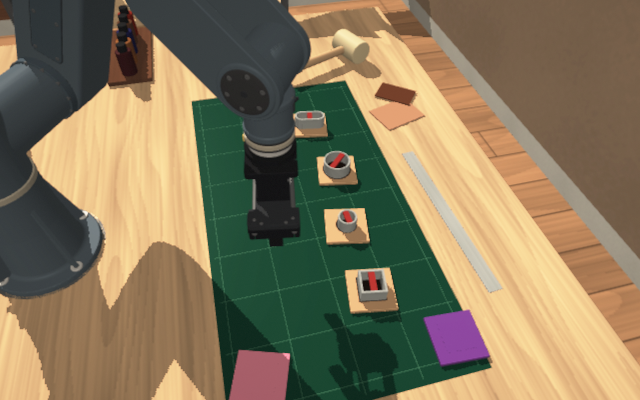

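```bash
python3 -c "
from h import *
go(.599,.2509,.08,79.7)"
```

```text
t 22.6 pos [ 0.4457 -0.1519  0.1434] jaw 80.26 tool y [-0.002  0.002 -1.   ] q [-0.57  0.45  1.89  0.    0.8  -1.97] F [ 1.5 -1.4  0.3] w 0.0874
rotvec [-0.11 -0.13 -0.56] shift [ 0.1533  0.4028 -0.0634]
```

Request:
jog_arm([
  [[0, 0, -0.5, 0.015, 0.04, 0, -1], [0, 0, -0.5, 0.033, 0.085, 0, -1], [0, 0, -0.5, 0.05, 0.13, 0, -1], [0, 0, -0.5, 0.067, 0.175, 0, -1], [0, 0, -0.5, 0.085, 0.22, 0, -1], [0, 0, -0.5, 0.1, 0.265, 0, -1], [0, 0, -0.5, 0.118, 0.31, 0, -1], [0, 0, -0.5, 0.135, 0.355, 0, -1]],
])

```text
time: 23.4
position: [0.5837, 0.2055, 0.1436]
tool_rot: [-0.703, 0.063, -0.063, 0.705]
ft_force: [1.6, -0.7, 0.1]
grip_width: 0.0871
```

```bash
python3 -c "
from h import *
go(.599,.2509,.07,79.7)"
```

```text
t 23.4 pos [0.5837 0.2055 0.1436] jaw 79.77 tool y [ 0.001  0.002 -1.   ] q [ 0.16  0.61  1.52  0.    1.   -1.24] F [ 1.6 -0.7  0.1] w 0.0871
rotvec [-0.13  0.06 -0.07] shift [ 0.0153  0.0454 -0.0736]
```

Request:
jog_arm([
  [[0, 0, 0, 0.0153, 0.035, -0.02, -1], [0, 0, 0, 0.0153, 0.0454, -0.045, -1], [0, 0, 0, 0.0153, 0.0454, -0.075, -1], [0, 0, 0, 0.0153, 0.0454, -0.085, -1], [0, 0, 0, 0.0153, 0.0454, -0.085, -1]],
])

```text
time: 23.9
position: [0.5988, 0.2507, 0.0566]
tool_rot: [-0.704, 0.064, -0.062, 0.705]
ft_force: [-0.4, 0.4, 1.3]
grip_width: 0.0869
```

```bash
python3 -c "
from h import *
go(.599,.2509,.0145,79.7)"
```

```text
t 23.9 pos [0.5988 0.2507 0.0566] jaw 79.76 tool y [-0.002  0.001 -1.   ] q [ 0.22  0.77  1.49  0.    0.89 -1.17] F [-0.4  0.4  1.3] w 0.0869
rotvec [-0.08 -0.11 -0.06] shift [ 0.0002  0.0002 -0.0421]
```

Request:
jog_arm([
  [[0, -0.1, 0, 0.0002, 0.0002, -0.02, -1], [0, -0.1, 0, 0.0002, 0.0002, -0.035, -1], [0, -0.1, 0, 0.0002, 0.0002, -0.042, -1], [0, -0.1, 0, 0.0002, 0.0002, -0.042, -1], [0, -0.1, 0, 0.0002, 0.0002, -0.042, 1], [0, -0.1, 0, 0.0002, 0.0002, -0.042, 1], [0, -0.1, 0, 0.0002, 0.0002, -0.042, 1], [0, -0.1, 0, 0.0002, 0.0002, -0.042, 1]],
])

```text
time: 24.7
position: [0.5994, 0.251, 0.0152]
tool_rot: [-0.704, 0.063, -0.063, 0.705]
ft_force: [0.9, 0.0, 1.0]
grip_width: 0.0628
```

Request:
jog_arm([
  [[0, 0, 0, 0, 0, 0, 1], [0, 0, 0, 0, 0, 0, 1], [0, 0, 0, 0, 0, 0, 1], [0, 0, 0, 0, 0, 0, 1], [0, 0, 0, 0, 0, 0, 1], [0, 0, 0, 0, 0, 0, 1], [0, 0, 0, 0, 0, 0, 1], [0, 0, 0, 0, 0, 0, 1]],
])

```text
time: 25.5
position: [0.5994, 0.251, 0.0153]
tool_rot: [-0.704, 0.063, -0.063, 0.705]
ft_force: [-0.3, 0.3, 1.0]
grip_width: 0.0342
```

```bash
python3 -c "
from h import *
go(.599,.2543,.0145,79.7)"
```

```text
t 25.5 pos [0.5994 0.251  0.0153] jaw 79.76 tool y [ 0.001  0.002 -1.   ] q [ 0.22  0.83  1.5   0.    0.81 -1.17] F [-0.3  0.3  1. ] w 0.0342
rotvec [-0.1   0.05 -0.06] shift [-0.0004  0.0033 -0.0008]
```

Request:
jog_arm([
  [[0, 0, 0, 0, 0, 0.006, 1], [0, 0, -0.1, 0, 0.002, 0.008, 1], [0, 0, -0.1, 0, 0.0034, 0.006, 1], [0, 0, -0.1, 0, 0.0034, 0.003, 1], [0, 0, -0.1, 0, 0.0034, 0.001, 1], [0, 0, -0.1, 0, 0.0034, 0, 1], [0, 0, -0.1, 0, 0.0034, 0, 1], [0, 0, -0.1, 0, 0.0034, 0, 1]],
])

```text
time: 26.3
position: [0.5989, 0.2544, 0.0153]
tool_rot: [-0.704, 0.064, -0.064, 0.705]
ft_force: [-1.4, -0.9, 0.2]
grip_width: 0.0336
```

```bash
python3 -c "
from h import *
go(.5994,.2544,.0153,79.7)"
```

```text
t 26.3 pos [0.5989 0.2544 0.0153] jaw 79.66 tool y [ 0.     0.002 -1.   ] q [ 0.23  0.83  1.5   0.    0.82 -1.16] F [-1.4 -0.9  0.2] w 0.0336
rotvec [-0.09  0.    0.04] shift [ 0.0005 -0.      0.    ]
```

Request:
jog_arm([
  [[0, 0, 0, 0.0004, 0, -0.0003, 1], [0, 0, 0, 0.0004, 0, -0.0003, -1], [0, 0, 0, 0.0004, 0, -0.0003, -1], [0, 0, 0, 0.0004, 0, 0, -1], [0, 0, 0, 0.0004, 0, 0, -1], [0, 0, 0, 0, 0, 0, -1], [0, 0, 0, 0, 0, 0.04, -1], [0, 0, 0, 0, 0, 0.08, -1]],
])

```text
time: 27.1
position: [0.5976, 0.254, 0.0943]
tool_rot: [-0.704, 0.065, -0.062, 0.704]
ft_force: [0.2, 0.5, 0.5]
grip_width: 0.0814
```

```bash
python3 -c "
from h import *
go(.5967,-.0874,.1,79.7)"
```

```text
t 27.1 pos [0.5976 0.254  0.0943] jaw 79.66 tool y [-0.004  0.001 -1.   ] q [ 0.23  0.72  1.47  0.    0.96 -1.16] F [0.2 0.5 0.5] w 0.0814
rotvec [-0.03 -0.24  0.04] shift [-0.0009 -0.3414  0.0057]
```

Request:
jog_arm([
  [[0, -0.2, 0, 0, -0.045, 0.01, -1], [0, -0.2, 0, 0, -0.09, 0.01, -1], [0, -0.2, 0, 0, -0.14, 0.01, -1], [0, -0.2, 0, 0, -0.19, 0.01, -1], [0, -0.2, 0, 0, -0.24, 0.01, -1], [0, -0.2, 0, 0, -0.285, 0.01, -1], [0, -0.2, 0, -0.0009, -0.325, 0, -1], [0, -0.2, 0, -0.0009, -0.3414, -0.02, -1]],
])

```text
time: 27.9
position: [0.5986, -0.0921, 0.0757]
tool_rot: [0.705, -0.063, 0.067, -0.704]
ft_force: [0.4, -0.0, 0.1]
grip_width: 0.0873
```

```bash
python3 -c "
from h import *
go(.5967,-.0874,.0148,79.7)"; python3 run3.py 5 oblong
```

```text
t 27.9 pos [ 0.5986 -0.0921  0.0757] jaw 79.45 tool y [ 0.005 -0.002 -1.   ] q [-0.34  0.69  1.6  -0.    0.84 -1.72] F [ 0.4 -0.   0.1] w 0.0873
rotvec [0.12 0.28 0.25] shift [-0.0019  0.0047 -0.0609]
top oblong tile 0.5982 0.2515 -10.0 die 0.5985 0.2522 -9.7 rel 0.2 0.7 cost 157.7
side oblong tile 0.6003 0.2534 -10.0 die 0.5999 0.2538 -10.4 rel -0.4 0.4 cost 451.5
```

Oblong is now within ~0.7 mm. Now nudge the small one.

Request:
jog_arm([
  [[0.1, 0.2, 0.2, -0.0019, 0.0047, -0.01, -1], [0.1, 0.2, 0.2, -0.0019, 0.0047, -0.03, -1], [0.1, 0.2, 0.2, -0.0019, 0.0047, -0.048, -1], [0.1, 0.2, 0.2, -0.0019, 0.0047, -0.058, -1], [0.1, 0.2, 0.2, -0.0019, 0.0047, -0.0605, -1], [0.1, 0.2, 0.2, -0.0019, 0.0047, -0.0605, -1], [0.1, 0.2, 0.2, -0.0019, 0.0047, -0.0605, -1]],
])

```text
time: 28.7
position: [0.5941, -0.0849, 0.0126]
tool_rot: [-0.703, 0.066, -0.062, 0.705]
ft_force: [-0.6, -0.3, -0.7]
grip_width: 0.0868
```

```bash
python3 -c "
from h import *
go(.5967,-.0874,.0148,79.7)"
```

```text
t 28.7 pos [ 0.5941 -0.0849  0.0126] jaw 79.65 tool y [-0.006  0.003 -1.   ] q [-0.33  0.79  1.63  0.    0.73 -1.72] F [-0.6 -0.3 -0.7] w 0.0868
rotvec [-0.16 -0.36  0.05] shift [ 0.0026 -0.0025  0.0022]
```

Request:
jog_arm([
  [[-0.1, -0.3, 0, 0.0026, -0.0009, 0.0025, -1], [-0.1, -0.3, 0, 0.0026, -0.0009, 0.0025, -1], [-0.1, -0.3, 0, 0.0026, -0.0009, 0.0025, 1], [-0.1, -0.3, 0, 0.0026, -0.0009, 0.0025, 1], [-0.1, -0.3, 0, 0.0026, -0.0009, 0.0025, 1], [-0.1, -0.3, 0, 0.0026, -0.0009, 0.0025, 1], [-0.1, -0.3, 0, 0.0026, -0.0009, 0.0025, 1], [-0.1, -0.3, 0, 0.0026, -0.0009, 0.0025, 1]],
], squeeze=10)

```text
time: 29.5
position: [0.5966, -0.0858, 0.015]
tool_rot: [-0.704, 0.064, -0.063, 0.705]
ft_force: [0.8, 0.0, 0.6]
grip_width: 0.0474
```

```bash
python3 -c "
from h import *
go(.5967,-.0858,.0148,79.7)"
```

```text
t 29.5 pos [ 0.5966 -0.0858  0.015 ] jaw 79.64 tool y [-0.001  0.001 -1.   ] q [-0.33  0.79  1.62  0.    0.73 -1.72] F [0.8 0.  0.6] w 0.0474
rotvec [-0.06 -0.07  0.06] shift [ 0.0001  0.     -0.0002]
```

Request:
jog_arm([
  [[0, 0, 0, 0, 0, 0, 1], [0, 0, 0, 0, 0, 0, 1], [0, 0, 0, 0, 0, 0, 1], [0, 0, 0, 0, 0, 0, -1], [0, 0, 0, 0, 0, 0, -1], [0, 0, 0, 0, 0, 0, -1], [0, 0, 0, 0, 0, 0, -1], [0, 0, 0, 0, 0, 0, -1]],
])

```text
time: 30.3
position: [0.5966, -0.0858, 0.015]
tool_rot: [-0.704, 0.064, -0.063, 0.705]
ft_force: [-0.3, 0.1, -0.6]
grip_width: 0.0712
```

Request:
jog_arm([
  [[0, 0, 0, 0, 0, 0.04, -1], [0, 0, 0, 0, 0, 0.08, -1], [0, 0, 0, -0.03, 0, 0.12, -1], [0, 0, 0, -0.06, 0, 0.14, -1], [0, 0, 0, -0.1, 0, 0.15, -1], [0, 0, 0, -0.14, -0.02, 0.15, -1], [0, 0, 0, -0.16, -0.03, 0.15, -1], [0, 0, 0, -0.16, -0.03, 0.15, -1]],
])

```text
time: 31.1
position: [0.4336, -0.1158, 0.1652]
tool_rot: [-0.704, 0.066, -0.063, 0.705]
ft_force: [0.7, -0.7, 0.0]
grip_width: 0.0868
```

```bash
python3 run3.py 6 small oblong square large; python3 -c "
from h import *
go(0,0,0)"
```

```text
top small tile 0.5967 -0.0872 -11.1 die 0.5972 -0.0877 2.4 rel 0.6 -0.5 cost 178.2
top oblong tile 0.5982 0.2517 -10.1 die 0.5983 0.2521 -9.6 rel 0.1 0.5 cost 147.5
top square tile 0.5979 -0.2450 -9.5 die 0.5979 -0.2457 -9.6 rel -0.0 -0.7 cost 271.2
top large tile 0.6229 0.0763 -10.4 die 0.6222 0.0763 -43.4 rel -0.7 0.0 cost 165.3
side small tile 0.5975 -0.0857 -11.4 die 0.5982 -0.0863 0.7 rel 0.6 -0.6 cost 214.9
side oblong tile 0.6003 0.2535 -10.1 die 0.6000 0.2538 -10.3 rel -0.2 0.4 cost 521.5
side square tile 0.5987 -0.2426 -9.7 die 0.5985 -0.2430 -9.3 rel -0.2 -0.4 cost 222.5
side large tile 0.6238 0.0774 -10.5 die 0.6233 0.0772 -43.0 rel -0.5 -0.1 cost 282.9
t 31.2 pos [ 0.4373 -0.1162  0.1654] jaw 79.57 tool y [ 0.     0.001 -1.   ] q [-0.51  0.39  1.91  0.    0.84 -1.9 ] F [ 0.5 -0.5  0.6] w 0.0871
rotvec [-0.03  0.03  0.  ] shift [-0.4373  0.1162 -0.1654]
```

View pics/side6.png

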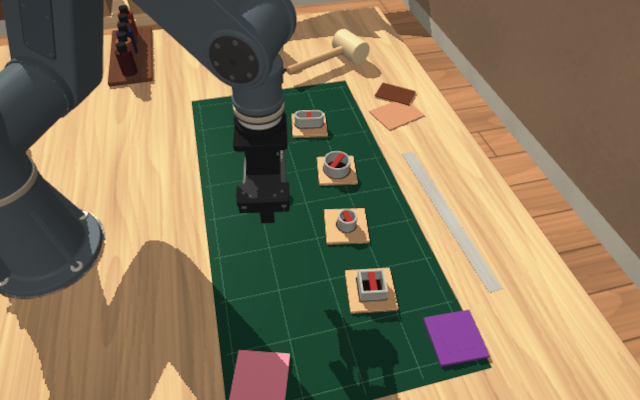

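View pics/top6.png

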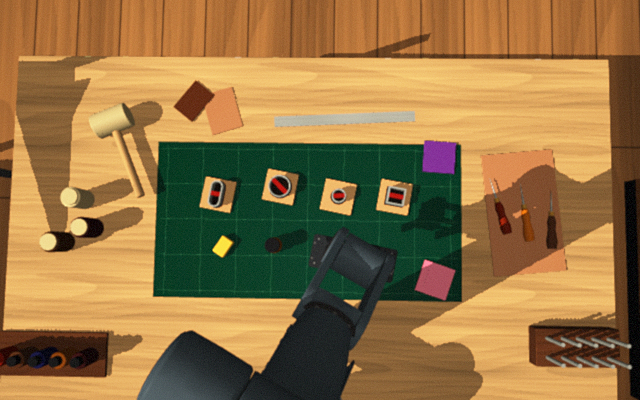

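The top view shows each die on its own tile: oblong (216,193), large (281,185), small (339,195), square (396,195). The wax (222,246) and the jar (273,243) are where they started. The arm is clear of everything.

```bash
python3 -c "
from rig import *
print(hand_in())"
```

```text
the job is handed in; nothing more can be done
None
```

All four dies are back on their own tiles, and I handed the job in at about 31 s of the 83 s allowed. I moved the small round die first to clear the oblong tile. The oblong die went next, which cleared the large round tile, then the large round and square dies.

- **Corrections:** The first check showed the oblong die about 3.5 mm off centre and the small round about 1.6 mm off. I re-gripped and re-centred both.
- **Final position checks:** Fits to both cameras put every die within about 0.9 mm of its tile centre. The square and oblong dies are within about 0.5° of their marks.
- **Jar and wax:** The last top view shows both where they started, with the gripper open and clear of everything.
- **Forces:** The highest force I read was about 5 N, at set-down contact.
- **Disagreements:** The two cameras differ by 1–2 mm in absolute position, so I relied on die-to-tile offsets, where they agree. The side-view fit of the oblong die was poor, but its result matched the top view.

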